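# Clamp the framed glass strips in the jig and aim the inspection lamp

### The job

Swing the jig's clamp lever fully open, lay every framed glass strip flat and lengthwise (across the row, pointing from handle side to hinge side) in the middle of a felt pad of its own, then swing the lever fully shut over them. Also swivel and tilt the inspection lamp so that it points straight at the middle pad of the jig. Handle the glass gently, gripping it with no more than 15 N, and leave the spool, foil roll and jar where they are.

Things in the scene. Friction and masses are not known exactly. Their poses are not given: they have to be found in the camera images.
- jig: Clamp jig: fixed wooden block 130 (x) x 330 (y) x 20 mm high with three grey felt pads in a row on its flat top. Origin: centre of its underside, on the table. x points from the handle side to the hinge side, y along the row of pads, z up. There are no walls or ribs on the top.
- jig_mid (a point): Middle of the middle felt pad, on the jig's top surface (20 mm above the table): where the lamp must point. At (-10, 0, 20) mm in the jig's frame.
- clamp (a joint): Hinge angle of the steel clamp lever (rad): 0 = shut (lever level, its crossbar 2 mm above strips lying on the pads), up to 1.9 = fully open (just past upright, leaning back). It stays where it is left; about 3 to 5 N at the handle moves it.
- clamp_hinge (a point): Middle of the lever's hinge axis, which runs along the jig's y; at (70, 0, 42.5) mm in the jig's frame; it does not move. The lever is a U: two side arms at y = -155 and +155 mm of the jig, a crossbar 18 mm wide and 12 mm thick at 100 mm from the hinge, and a 10 mm thick stem in the middle that carries the handle.
- clamp_handle (a point): Centre of the lever's handle: a black bar of 16 mm diameter, 36 mm long, parallel to the hinge axis, on a stem rising from the crossbar. Shut, it is 135 mm in front of the hinge axis and 25 mm above it, above the block's front edge and 67.5 mm above the table; it circles the hinge axis as the lever swings. Held by its two ends from above, it can turn between the fingers while the lever swings.
- lamp: Inspection lamp: fixed round grey base (110 mm diameter, 18 mm high) with a steel column (24 mm diameter). Origin: centre of its underside. At swivel 0 the lamp head faces this body's x.
- lamp_swivel (a joint): Swivel of the yoke and head on the column about the vertical through the lamp's origin (rad), counterclockwise from above positive, -1.5 to 1.5; 0 = head faces the lamp body's x. Stays where it is left; about 2 N at the handle moves it.
- lamp_tilt (a joint): Tilt of the lamp head about a level axis across its front (rad): 0 = facing level, positive = facing down, -0.5 to 1.0. Stays where it is left; about 2 N at the handle moves it.
- lamp_pivot (a point): Where the swivel axis and the tilt axis cross: 180 mm above the table, straight above the lamp's origin. Does not move.
- lamp_handle (a point): Centre of the lamp head's handle: a black bar of 16 mm diameter, 36 mm long, parallel to the tilt axis, on a 10 mm wide stem 70 mm behind the pivot. It rises as the head tilts down. Held by its two ends from above it can turn between the fingers, so one grip does both tilt and swivel.
- lamp_face (a point): Centre of the white light panel (116 mm wide, 80 mm high, the head is 16 mm thick), 27 mm in front of the pivot. Its x axis is where the lamp points, y runs across the panel, z up along it.
- pad0 (a point): Centre of the felt pad (112 x 48 mm, flush with the jig's top, 20 mm above the table) at the right (-y) end of the row; the pads are 100 mm apart; axes as the jig's.
- pad1 (a point): Centre of the felt pad (112 x 48 mm, flush with the jig's top, 20 mm above the table) at the middle of the row; the pads are 100 mm apart; axes as the jig's.
- pad2 (a point): Centre of the felt pad (112 x 48 mm, flush with the jig's top, 20 mm above the table) at the left (+y) end of the row; the pads are 100 mm apart; axes as the jig's.
- strip0: Framed glass strip: green glass in a dull steel frame, 96 (x) x 34 (y) x 14 mm (z), 0.08 to 0.15 kg, lying flat on the table. Origin: centre of its underside. All strips are alike; absent ones read None. Fragile: grip with no more than about 15 N.
- strip1: Framed glass strip: green glass in a dull steel frame, 96 (x) x 34 (y) x 14 mm (z), 0.08 to 0.15 kg, lying flat on the table. Origin: centre of its underside. All strips are alike; absent ones read None. Fragile: grip with no more than about 15 N.
- strip2: Framed glass strip: green glass in a dull steel frame, 96 (x) x 34 (y) x 14 mm (z), 0.08 to 0.15 kg, lying flat on the table. Origin: centre of its underside. All strips are alike; absent ones read None. Fragile: grip with no more than about 15 N.
- strip3: Framed glass strip: green glass in a dull steel frame, 96 (x) x 34 (y) x 14 mm (z), 0.08 to 0.15 kg, lying flat on the table. Origin: centre of its underside. All strips are alike; absent ones read None. Fragile: grip with no more than about 15 N.
- spool: Bystander: solder spool, 56 mm diameter, 50 mm high. Origin: centre of its underside.
- foil_roll: Bystander: flat roll of copper foil, 70 mm diameter, 14 mm high. Origin: centre of its underside.
- flux_jar: Bystander: amber jar, 52 mm diameter, 75 mm high. Origin: centre of its underside.
Things that resemble listed ones, but are neither listed nor needed, are in the scene too. What is shaped like the strip1 but blue or purple is not meant.

How it is judged:
On the way, in this order (a step that is already met when the one before it is completed fails the run):
1. the clamp lever is swung fully open (past 1.4 rad) (value of joint clamp above 1.4 rad), for 0.2 s.
2. every strip lies flat on a pad while the lever is open (value of joint clamp above 1.2 rad and ((x of strip0 in the frame of pad0 between -0.014 and 0.014 m and y of strip0 in the frame of pad0 between -0.01 and 0.01 m and z of strip0 in the frame of pad0 between -0.005 and 0.005 m) or (x of strip0 in the frame of pad1 between -0.014 and 0.014 m and y of strip0 in the frame of pad1 between -0.01 and 0.01 m and z of strip0 in the frame of pad1 between -0.005 and 0.005 m) or (x of strip0 in the frame of pad2 between -0.014 and 0.014 m and y of strip0 in the frame of pad2 between -0.01 and 0.01 m and z of strip0 in the frame of pad2 between -0.005 and 0.005 m)) and angle between the x axis of each of strip0, strip1, strip2, strip3 and the x axis of jig, either way round below 0.2 rad and angle between each of strip0, strip1, strip2, strip3's own z axis and vertical below 0.1 rad and linear speed of each of strip0, strip1, strip2, strip3 below 0.03 m/s and ((x of strip1 in the frame of pad0 between -0.014 and 0.014 m and y of strip1 in the frame of pad0 between -0.01 and 0.01 m and z of strip1 in the frame of pad0 between -0.005 and 0.005 m) or (x of strip1 in the frame of pad1 between -0.014 and 0.014 m and y of strip1 in the frame of pad1 between -0.01 and 0.01 m and z of strip1 in the frame of pad1 between -0.005 and 0.005 m) or (x of strip1 in the frame of pad2 between -0.014 and 0.014 m and y of strip1 in the frame of pad2 between -0.01 and 0.01 m and z of strip1 in the frame of pad2 between -0.005 and 0.005 m)) and ((x of strip2 in the frame of pad0 between -0.014 and 0.014 m and y of strip2 in the frame of pad0 between -0.01 and 0.01 m and z of strip2 in the frame of pad0 between -0.005 and 0.005 m) or (x of strip2 in the frame of pad1 between -0.014 and 0.014 m and y of strip2 in the frame of pad1 between -0.01 and 0.01 m and z of strip2 in the frame of pad1 between -0.005 and 0.005 m) or (x of strip2 in the frame of pad2 between -0.014 and 0.014 m and y of strip2 in the frame of pad2 between -0.01 and 0.01 m and z of strip2 in the frame of pad2 between -0.005 and 0.005 m)) and ((x of strip3 in the frame of pad0 between -0.014 and 0.014 m and y of strip3 in the frame of pad0 between -0.01 and 0.01 m and z of strip3 in the frame of pad0 between -0.005 and 0.005 m) or (x of strip3 in the frame of pad1 between -0.014 and 0.014 m and y of strip3 in the frame of pad1 between -0.01 and 0.01 m and z of strip3 in the frame of pad1 between -0.005 and 0.005 m) or (x of strip3 in the frame of pad2 between -0.014 and 0.014 m and y of strip3 in the frame of pad2 between -0.01 and 0.01 m and z of strip3 in the frame of pad2 between -0.005 and 0.005 m))), for 0.2 s.
3. the clamp lever is swung shut over the strips (value of joint clamp below 0.07 rad), for 0.2 s.
At the end, for the whole second after the job is handed in: The lever is shut (below 0.07 rad); every strip lies at rest flat on a pad of its own, centred within 14 mm along and 10 mm across, within 0.2 rad of the jig's x; the middle of the middle pad lies within 30 mm of the lamp's pointing axis both across and up-and-down, in front of the lamp (value of joint clamp below 0.07 rad and ((x of strip0 in the frame of pad0 between -0.014 and 0.014 m and y of strip0 in the frame of pad0 between -0.01 and 0.01 m and z of strip0 in the frame of pad0 between -0.005 and 0.005 m) or (x of strip0 in the frame of pad1 between -0.014 and 0.014 m and y of strip0 in the frame of pad1 between -0.01 and 0.01 m and z of strip0 in the frame of pad1 between -0.005 and 0.005 m) or (x of strip0 in the frame of pad2 between -0.014 and 0.014 m and y of strip0 in the frame of pad2 between -0.01 and 0.01 m and z of strip0 in the frame of pad2 between -0.005 and 0.005 m)) and angle between the x axis of each of strip0, strip1, strip2, strip3 and the x axis of jig, either way round below 0.2 rad and angle between each of strip0, strip1, strip2, strip3's own z axis and vertical below 0.1 rad and linear speed of each of strip0, strip1, strip2, strip3 below 0.03 m/s and ((x of strip1 in the frame of pad0 between -0.014 and 0.014 m and y of strip1 in the frame of pad0 between -0.01 and 0.01 m and z of strip1 in the frame of pad0 between -0.005 and 0.005 m) or (x of strip1 in the frame of pad1 between -0.014 and 0.014 m and y of strip1 in the frame of pad1 between -0.01 and 0.01 m and z of strip1 in the frame of pad1 between -0.005 and 0.005 m) or (x of strip1 in the frame of pad2 between -0.014 and 0.014 m and y of strip1 in the frame of pad2 between -0.01 and 0.01 m and z of strip1 in the frame of pad2 between -0.005 and 0.005 m)) and ((x of strip2 in the frame of pad0 between -0.014 and 0.014 m and y of strip2 in the frame of pad0 between -0.01 and 0.01 m and z of strip2 in the frame of pad0 between -0.005 and 0.005 m) or (x of strip2 in the frame of pad1 between -0.014 and 0.014 m and y of strip2 in the frame of pad1 between -0.01 and 0.01 m and z of strip2 in the frame of pad1 between -0.005 and 0.005 m) or (x of strip2 in the frame of pad2 between -0.014 and 0.014 m and y of strip2 in the frame of pad2 between -0.01 and 0.01 m and z of strip2 in the frame of pad2 between -0.005 and 0.005 m)) and ((x of strip3 in the frame of pad0 between -0.014 and 0.014 m and y of strip3 in the frame of pad0 between -0.01 and 0.01 m and z of strip3 in the frame of pad0 between -0.005 and 0.005 m) or (x of strip3 in the frame of pad1 between -0.014 and 0.014 m and y of strip3 in the frame of pad1 between -0.01 and 0.01 m and z of strip3 in the frame of pad1 between -0.005 and 0.005 m) or (x of strip3 in the frame of pad2 between -0.014 and 0.014 m and y of strip3 in the frame of pad2 between -0.01 and 0.01 m and z of strip3 in the frame of pad2 between -0.005 and 0.005 m)) and y of jig_mid in the frame of lamp_face between -0.03 and 0.03 m and z of jig_mid in the frame of lamp_face between -0.03 and 0.03 m and x of jig_mid in the frame of lamp_face above 0.1 m); the robot touches nothing.
It fails at once if a glass strip is gripped or pushed too hard (more than 45 N of finger contact in all, that is a grip of over 20 N) (contact force between the fingers and strip0 above 45 N or contact force between the fingers and strip1 above 45 N or contact force between the fingers and strip2 above 45 N or contact force between the fingers and strip3 above 45 N).
It fails at once if a bystander is moved by more than 30 mm (distance of any of spool, foil_roll, flux_jar from where it was at the start of the episode above 0.03 m).
Of strip0, strip1, strip2, strip3 only 2 to 3 are there at a start; the rules pass over those that are not, and their reading is None.
At some moment in a run one of strip0, strip1, strip2, strip3 may be knocked a few centimetres aside while the robot is not near it.
Once in a run the grip may slacken for a moment while it holds something.
It also fails if it takes over 210 s, if anything falls off the work surface, if the arm or the gripper's body presses on something with over 40 N, if the wrist force passes 120 N, or if a joint passes its speed limit or range.

### The arm

A 7-joint arm with a two-finger parallel gripper is mounted at the origin on the work surface. World frame = base frame: x ahead of the robot, y to its left, z up, the work surface at z = 0. Lengths are in m, angles in rad, forces in N, time in s.
With the tool pointing down it reaches from about 0.4 to 0.85 m from the base axis. Payload 10.4 kg.
Tool frame: the origin (TCP) lies midway between the tips of the shut fingers; the grasp point (between the pads) lies 19 mm behind it; y points along the fingers, z is the direction in which the jaws open and shut, and the axes are right-handed (so a half turn about y gives the same grasp; the last joint's range is limited). The gripper opens to 87 mm and grips with 3 to 60 N. Pads are 19 mm wide; open, the fingers measure 117 mm over their backs; the gripper's body (75 mm by 190 mm) begins 51 mm behind the grasp point.
Start: joints at [1.086, 0.332, -0.065, 1.46, 0.022, 1.35, -0.088], TCP at [0.278, -0.56, 0.223] pointing down, gripper open.
Joint ranges: [-2.6, 2.6], [-0.5, 2.12], [-1.47, 1.34], [0.16, 2.42], [-1.27, 4.41], [0.06, 2.06], [-2.6, 2.6]. Speed limits (rad/s): [2.22, 2.22, 2.79, 2.79, 3.14, 3.14, 3.14].

### API

Orientations are given as [roll, pitch, yaw] about the fixed x, y, z axes, in that order (R = Rz(yaw) Ry(pitch) Rx(roll)).
In Python, from rig import bot gives the robot as it stands.
- The arm moves only by the tool apply_moves, never from a script. Its argument "motion" is one flat list of numbers, 7 for each row, row after row: the shift along the tool's x, y, z in mm, then the turn, a rotation vector about the tool's x, y, z in degrees, then the gripper's target within -1 to 1 (shut at 1, half-way at 0, fully open at -1). A call has 1 to 12 rows; each row shifts and turns the pose as measured when the row begins, along the tool's axes as they then stand; what a row does not reach is not made up. A row lasts 1/8 s, in which the tool goes at most 62.5 mm and 10.7 degrees, less where a joint would pass 70% of its speed; a pose out of reach is approached as far as the arm can. A call is refused whole if a number of a shift passes 62.5 or a number of a turn 10.7, either way. A call with a gripper value outside its range is refused whole. The fingers move at their own pace and stop on an object; "squeeze" is the grip in N (left out, the last holds). Time passes only in rows, so rows that do not move let the fingers close. It gives the time, the measured TCP pose, the force and the opening at its end, in the units of the state.
- bot.get_state(): the state, without advancing time (a new reading comes with each control period).
- bot.grab_frame(name): name is "scene" or "side" or "wrist"; returns the picture (384x512x3 uint8, red, green, blue); there is no depth.
- bot.get_calibration(name): a dict with "fov_y" (degrees; the focal length in pixels is half the picture's height over the tangent of half this angle, whatever the lens; pixels are square), "cx", "cy" (the principal point, pixels), "cam_to_world" (4x4, takes a point from camera to world coordinates); the wrist camera has in their place "mount" (4x4, takes a point from camera to tool coordinates, whose origin is the TCP and whose axes are the tool frame's). Camera axes: x right, y down, z forward; pixel columns grow to the right and rows downward; lengths in m; the calibration is good to about 2 mm. A picture is of the moment at which its call begins: read the wrist's pose just before it. get_calibration takes no time and is no camera call.
- bot.job_done(): hands the job in, once; it reports no verdict.
The state is a dict: "time": time; "q": joint angles; "qd": joint speeds; "effort": joint torques, N m; "ee_pos": TCP position; "orientation": TCP orientation; "wrist_force": force on the tool from outside, world axes, zero at the start; "torque": the same for the moment, N m; "grip_width": finger opening in m.
Only numpy, scipy, OpenCV 4.12 (cv2) and the standard library are available. Lean on these libraries where they do the work, as an engineer would, in place of code of your own. Each camera call takes 0.05 s, during which the arm holds its last target.

## Working session

There is one attempt and no reset: what is moved stays moved. The work goes in short steps, Python scripts to look and compute and a tool call to move; the robot and the scene stay as the last step left them, time stands still between calls to the robot, and variables do not carry over. Pictures are saved under pics/ and viewed, and the job is handed in when it is done.

Besides the shell and the picture viewer there is one more tool, called after "Call:" by a JSON object that holds its "fn" and its "kwargs", one argument or row to a line. apply_moves: Moves the arm, as the interface text tells. Its arguments: {"type":"object","properties":{"motion":{"type":"array","items":{"type":"number"}},"squeeze":{"type":"number"}},"required":["motion"]}

```bash
ls; mkdir -p pics; python3 - <<'E'
from rig import bot
import cv2,numpy as np
print(bot.get_state())
for n in ["scene","side","wrist"]:
    c=bot.get_calibration(n);print(n,{k:np.round(v,4).tolist() for k,v in c.items()})
    cv2.imwrite(f"pics/{n}0.png",bot.grab_frame(n)[:,:,::-1])
E
```

```text
pics
{'time': 0.0, 'q': array([ 1.08638149,  0.33291319, -0.0647021 ,  1.46096022,  0.02158613,
        1.3499062 , -0.0884954 ]), 'qd': array([ 1.95823523e-03,  1.55240587e-03,  2.53240101e-03, -7.67074569e-05,
       -3.26439262e-04,  1.31886631e-03, -5.26839838e-04]), 'effort': array([ 8.13640509e-04, -6.23253751e+01,  2.48411600e-02, -3.89889836e+01,
       -6.13231002e-02,  3.97910562e-02,  1.86364673e-04]), 'ee_pos': array([ 0.27830394, -0.55916946,  0.22171912]), 'orientation': array([-1.57228733e+00, -5.51731025e-05, -2.67975284e+00]), 'wrist_force': array([0.11854155, 0.15044608, 0.09791076]), 'torque': array([ 0.01333351,  0.02051484, -0.03793433]), 'grip_width': 0.08701454349456993}
scene {'fov_y': 55.9228, 'cx': 256.464, 'cy': 197.9185, 'cam_to_world': [[0.8026, 0.3456, -0.4862, 1.1719], [0.5962, -0.4392, 0.672, -0.8184], [0.0187, -0.8293, -0.5585, 0.8014], [0.0, 0.0, 0.0, 1.0]]}
side {'fov_y': 46.8103, 'cx': 247.4982, 'cy': 182.3808, 'cam_to_world': [[-0.8346, -0.3351, 0.4371, 0.0566], [-0.5508, 0.5022, -0.6666, 0.8111], [0.0038, -0.7972, -0.6037, 0.8607], [0.0, 0.0, 0.0, 1.0]]}
wrist {'fov_y': 68.6638, 'cx': 254.0025, 'cy': 187.1099, 'mount': [[0.0, 0.9648, 0.2631, -0.0719], [0.001, -0.2631, 0.9648, -0.1627], [1.0, 0.0003, -0.001, 0.0002], [0.0, 0.0, 0.0, 1.0]]}
```

View pics/scene0.png

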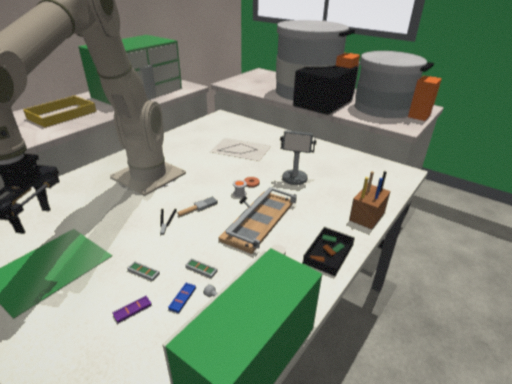

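View pics/side0.png

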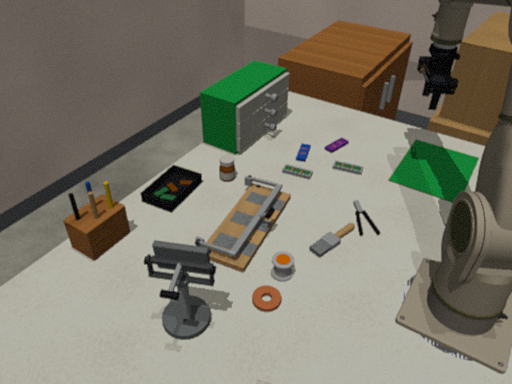

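View pics/wrist0.png

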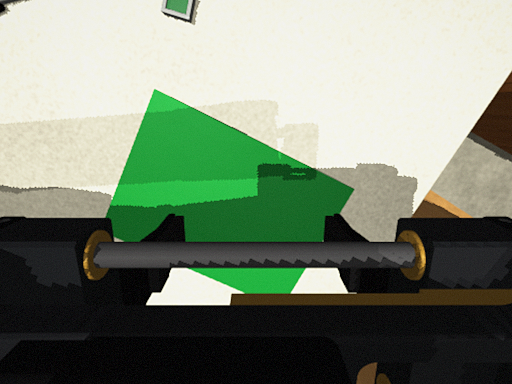

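Scene picture: two green framed strips at (143,270) and (201,267). The purple (132,308) and blue (182,297) look-alikes are not meant. The jig is at about (260,220), the lamp at (296,160), the spool at (240,187) and the jar near (280,250). Next I'll enlarge crops and measure.

```bash
cat > h.py <<'E'
import numpy as np,cv2
from rig import bot
from scipy.spatial.transform import Rotation as R
def cam(n,st=None):
    c=bot.get_calibration(n); f=192/np.tan(np.radians(c['fov_y']/2))
    if n=='wrist':
        st=st or bot.get_state()
        T=np.eye(4);T[:3,:3]=R.from_euler('xyz',st['orientation']).as_matrix();T[:3,3]=st['ee_pos']
        M=T@np.array(c['mount'])
    else: M=np.array(c['cam_to_world'])
    return f,c['cx'],c['cy'],M
def ray(C,uv):
    f,cx,cy,M=C
    d=M[:3,:3]@np.array([(uv[0]-cx)/f,(uv[1]-cy)/f,1.]); return M[:3,3],d/np.linalg.norm(d)
def plane(C,uv,z):
    o,d=ray(C,uv); return o+d*(z-o[2])/d[2]
def proj(C,p):
    f,cx,cy,M=C
    q=M[:3,:3].T@(np.asarray(p)-M[:3,3]); return np.array([f*q[0]/q[2]+cx,f*q[1]/q[2]+cy])
def tri(rs):
    A=0;b=0
    for o,d in rs:
        P=np.eye(3)-np.outer(d,d);A=A+P;b=b+P@o
    return np.linalg.solve(A,b)
def pose():
    s=bot.get_state();return s['ee_pos'],R.from_euler('xyz',s['orientation'])
def delta(target,Rt=None):
    "shift in tool mm, rotvec deg in tool"
    p,r=pose()
    d=r.inv().apply(np.asarray(target)-p)*1000
    w=np.degrees((r.inv()*Rt).as_rotvec()) if Rt is not None else np.zeros(3)
    return np.round(d,1),np.round(w,1)
def down(jaw):
    "tool down, jaw (z axis) along world angle jaw"
    z=np.array([np.cos(jaw),np.sin(jaw),0]);y=np.array([0,0,-1.]);x=np.cross(y,z)
    return R.from_matrix(np.stack([x,y,z],1))
def both(jaw):
    p,r=pose();c=[down(jaw),down(jaw+np.pi)]
    return min(c,key=lambda q:(r.inv()*q).magnitude())
def crop(img,x0,y0,x1,y1,k,name):
    cv2.imwrite(name,cv2.resize(img[y0:y1,x0:x1,::-1],None,fx=k,fy=k,interpolation=cv2.INTER_CUBIC))
E
python3 - <<'E'
from h import *
a=cv2.imread('pics/scene0.png')[:,:,::-1];b=cv2.imread('pics/side0.png')[:,:,::-1]
crop(a,190,110,350,270,5,'pics/c1.png')
crop(a,100,240,230,330,6,'pics/c2.png')
crop(b,130,140,310,340,4,'pics/c3.png')
E
```

```text
(no output)
```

View pics/c1.png

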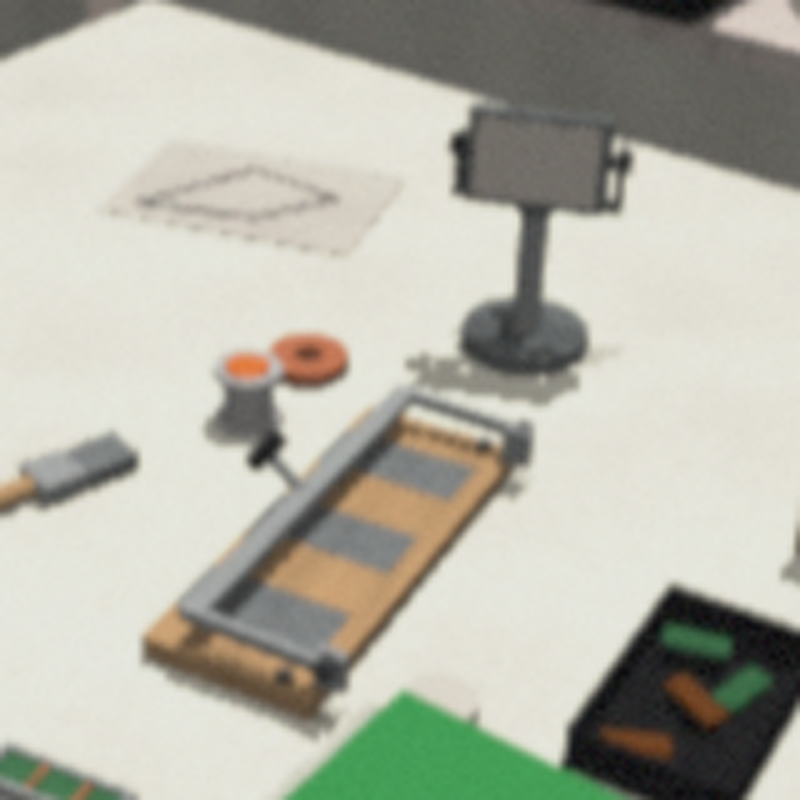

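View pics/c2.png

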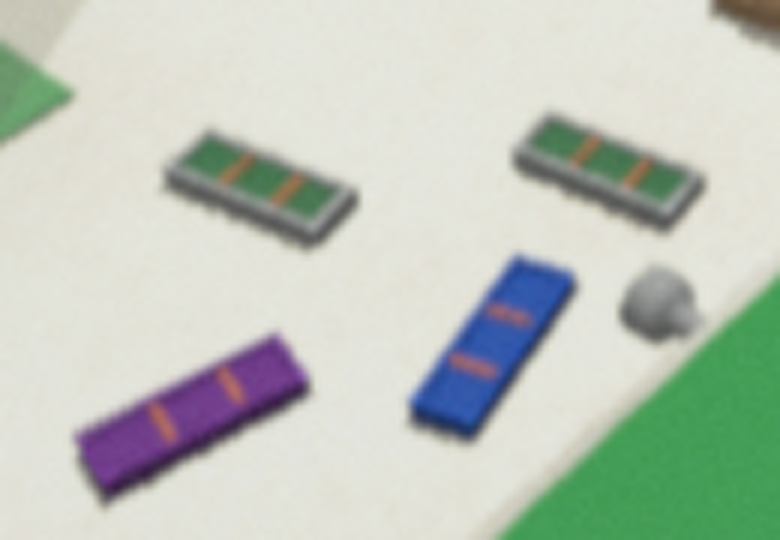

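View pics/c3.png

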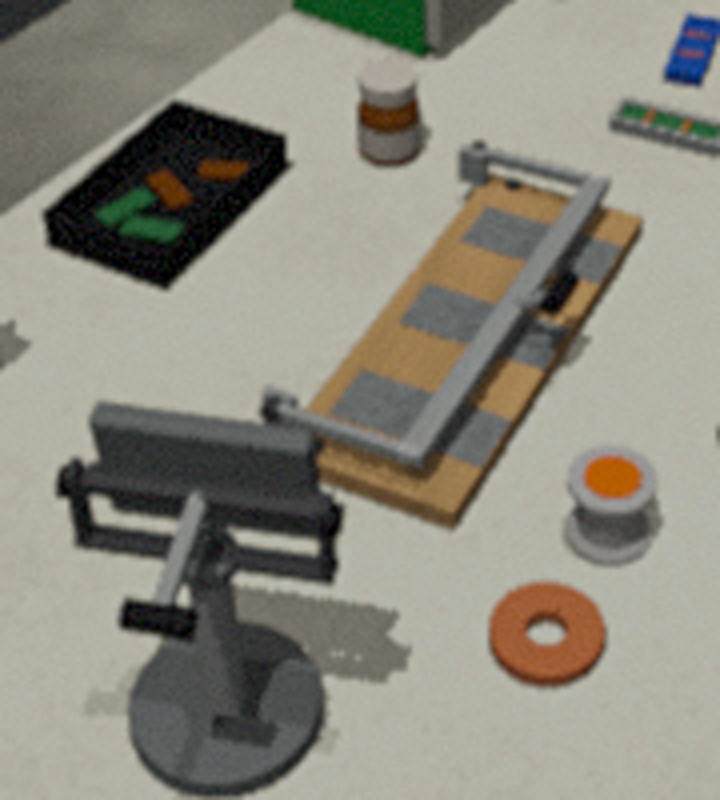

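```bash
python3 - <<'E'
from h import *
S=cam('scene');D=cam('side')
s=lambda x,y:(190+x/5-.4,110+y/5-.4)
s2=lambda x,y:(100+x/6-.4,240+y/6-.4)
d=lambda x,y:(130+x/4-.4,140+y/4-.4)
print('jig side cam: ')
for p in [(455,512),(640,218),(480,188)]: print(plane(D,d(*p),.02))
print('scene')
for p in [(147,640),(316,690)]: print(plane(S,s(*p),.02))
print('pads scene z.02');
for q in [[(395,447),(475,467),(455,497),(370,475)],[(335,513),(412,537),(397,570),(310,543)]]:
  P=np.array([plane(S,s(*p),.02) for p in q]);print(P[:,:2])
print('handle',tri([ray(S,s(265,449)),ray(D,d(558,290))]))
print('handle s ends',tri([ray(S,s(253,458)),ray(D,d(543,302))]))
print('hinge+y',tri([ray(S,s(518,440)),ray(D,d(275,403))]))
print('hinge-y',tri([ray(S,s(330,668)),ray(D,d(474,160))]))
print('lamp base',plane(S,s(524,330),.018),plane(D,d(227,690),.018))
print('lamp handle D z?',[plane(D,d(157,618),z) for z in (.18,.2)])
print('face',tri([ray(S,s(540,160)),ray(D,d(205,435))]))
print('yoke ends',tri([ray(S,s(462,150)),ray(D,d(325,515))]),tri([ray(S,s(622,165)),ray(D,d(72,478))]))
print('spool',plane(S,s(248,364),.05),plane(D,d(612,477),.05));print('foil',plane(S,s(310,354),.014),plane(D,d(547,630),.014));print('jar',plane(D,d(390,80),.075))
for q in [[(207,132),(357,195),(313,238),(168,172)],[(548,115),(704,182),(660,222),(515,153)]]:
  P=np.array([plane(S,s2(*p),.014) for p in q]);v=P[1]-P[0]+P[2]-P[3];print(P.mean(0),np.linalg.norm(P[1]-P[0]),np.linalg.norm(P[3]-P[0]),np.arctan2(v[1],v[0]))
E
```

```text
jig side cam: 
[0.47931026 0.18353463 0.02      ]
[ 0.5265765  -0.13896922  0.02      ]
[ 0.64797365 -0.10275337  0.02      ]
scene
[ 0.53447227 -0.14419433  0.02      ]
[ 0.65277919 -0.11480692  0.02      ]
pads scene z.02
[[0.53292993 0.14473973]
 [0.59633867 0.16017129]
 [0.60591673 0.11810744]
 [0.53969709 0.10224536]]
[[0.54778477 0.04710291]
 [0.60873359 0.05781783]
 [0.62224859 0.01967956]
 [0.55531401 0.00701566]]
handle [0.50481663 0.01977897 0.07305056]
handle s ends [0.50509259 0.02043935 0.063747  ]
hinge+y [0.61827974 0.18545272 0.04056776]
hinge-y [ 0.65888849 -0.10955511  0.03831337]
lamp base [0.51568355 0.36223019 0.018     ] [0.51370926 0.36441344 0.018     ]
lamp handle D z? [array([0.47993888, 0.43698999, 0.18      ]), array([0.46750174, 0.44798081, 0.2       ])]
face [0.53094485 0.33841328 0.19039723]
yoke ends [0.45528947 0.33908689 0.17654963] [0.5758013  0.39256481 0.17955108]
spool [0.39826756 0.13176738 0.05      ] [0.39948145 0.12863573 0.05      ]
foil [0.39190535 0.22204869 0.014     ] [0.38600547 0.22534429 0.014     ]
jar [ 0.74428079 -0.11995939  0.075     ]
[ 0.45041342 -0.3900124   0.014     ] 0.09580667698651703 0.030771053365650457 0.16963355062001437
[ 0.57788842 -0.27730465  0.014     ] 0.09663362681002723 0.030505034675200327 0.12437760788206786
```

```bash
python3 - <<'E'
from h import *
Rt=both(.155+np.pi/2)
print(delta([.505,.021,.2],Rt)); p,r=pose(); print(Rt.inv().apply(np.array([.50,.021,.22])-p)*1000)
E
```

```text
(array([-461.5,   22.4, -418.5]), array([ 0.1, 17.6,  0. ]))
[-308.58268734    1.98403561 -539.10839494]
```

Call:
{"fn": "apply_moves", "kwargs": {
  "motion": [0, 0, 0, 0, 8.8, 0, -1, 0, 0, 0, 0, 8.8, 0, -1, -26, 0, -45, 0, 0, 0, -1, -26, 0, -45, 0, 0, 0, -1, -26, 0, -45, 0, 0, 0, -1, -26, 0, -45, 0, 0, 0, -1, -26, 0, -45, 0, 0, 0, -1, -26, 0, -45, 0, 0, 0, -1, -26, 0, -45, 0, 0, 0, -1, -26, 0, -45, 0, 0, 0, -1, -26, 0, -45, 0, 0, 0, -1, -26, 0, -45, 0, 0, 0, -1]
}}

```text
time: 1.65
ee_pos: [0.4738, -0.0644, 0.2196]
orientation: [-1.573, -0.003, -3.005]
wrist_force: [0.9, -1.2, 0.8]
grip_width: 0.0874
```

```bash
python3 - <<'E'
from h import *
s=bot.get_state();print(s['time'],s['q'],s['wrist_force'])
print(delta([.505,.021,.2],both(.155+np.pi/2)))
cv2.imwrite('pics/w1.png',bot.grab_frame('wrist')[:,:,::-1])
E
```

```text
1.65 [ 0.51341839  0.03979099 -0.47990827  1.81373952  0.01740077  1.29610731
 -1.40512894] [ 0.93678958 -1.15103725  0.7791151 ]
(array([-42.6,  19.6, -80.4]), array([ 0.1, -1.1,  0.2]))
```

View pics/w1.png

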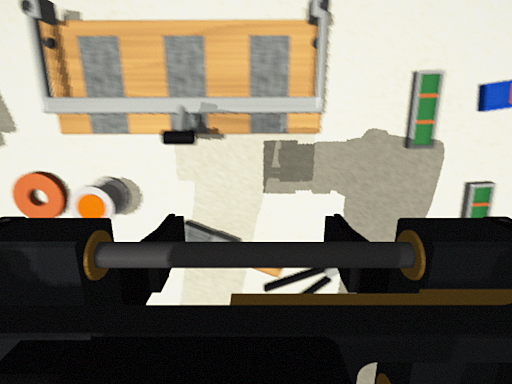

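Wrist picture: jig across the top, handle bar at (162–196,137), pads at x≈100, 185 and 268, one strip at (426,108), another partly visible at (478,200), spool at (91,205), foil at (40,195). I'll go on towards the handle and measure there.

Call:
{"fn": "apply_moves", "kwargs": {
  "motion": [-10, 0, -40, 0, -1, 0, -1, 0, 0, -40, 0, 0, 0, -1, 0, 0, 0, 0, 0, 0, -1, 0, 0, 0, 0, 0, 0, -1]
}}

```text
time: 2.2
ee_pos: [0.473, 0.0268, 0.2195]
orientation: [-1.576, -0.002, -2.976]
wrist_force: [0.1, -0.6, 0.6]
grip_width: 0.0874
```

```bash
python3 - <<'E'
from h import *
s=bot.get_state();C=cam('wrist',s)
im=bot.grab_frame('wrist');cv2.imwrite('pics/w2.png',im[:,:,::-1])
np.save('C2.npy',np.array(C[3]))
E
```

```text
(no output)
```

View pics/w2.png

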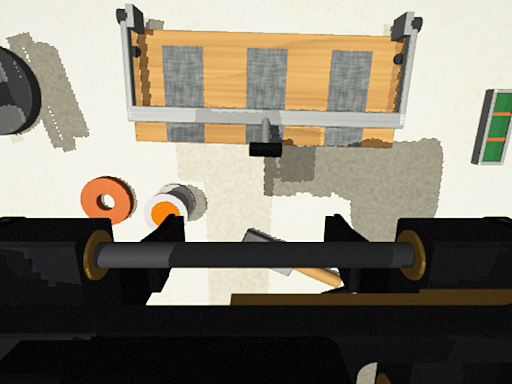

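Handle at (265,149), pads' hinge-side edges at y≈45–51, jig front corners near (134,140) and (393,147).

```bash
cat > m.py <<'E'
from h import *
E
python3 - <<'E'
from h import *
C=list(cam('wrist'));C[3]=np.load('C2.npy')
im=cv2.imread('pics/w2.png')
cv2.imwrite('pics/w2c.png',cv2.resize(im[0:170,110:430],None,fx=2.5,fy=2.5,interpolation=cv2.INTER_CUBIC))
for p in [(134,140),(393,147),(406,41),(135,30)]: print(plane(C,p,.02))
for p in [(163,45),(203,46),(247,48),(287,49),(328,50),(369,51)]: print('pad',plane(C,p,.02))
print('handle',plane(C,(265,149),.0675),plane(C,(249,149),.0675),plane(C,(282,149),.0675))
E
```

```text
[0.48183113 0.18536487 0.02      ]
[ 0.52797844 -0.14325272  0.02      ]
[ 0.64934746 -0.12190225  0.02      ]
[0.60921726 0.19089353 0.02      ]
pad [0.59869232 0.15751789 0.02      ]
pad [0.60532671 0.11099245 0.02      ]
pad [0.61167235 0.05965662 0.02      ]
pad [0.61831315 0.01308593 0.02      ]
pad [ 0.6251468  -0.03464725  0.02      ]
pad [ 0.63198082 -0.08238293  0.02      ]
handle [0.504345   0.02059092 0.0675    ] [0.50137853 0.03824077 0.0675    ] [0.50749454 0.00185177 0.0675    ]
```

View pics/w2c.png

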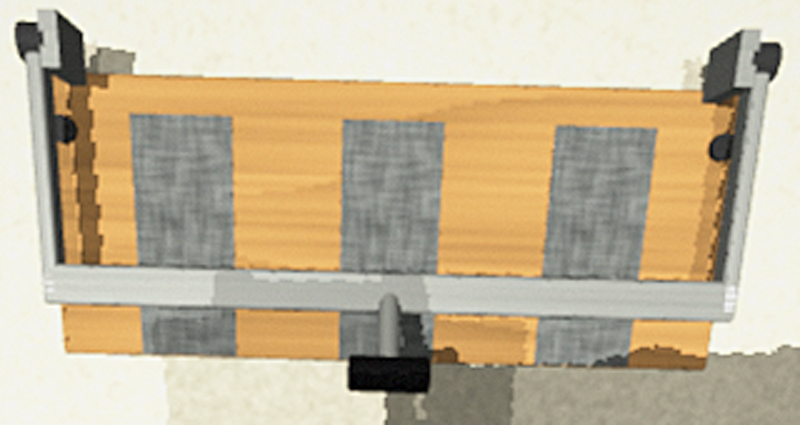

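```bash
cat >> h.py <<'E'
JY=.139; JO=np.array([.5694,.030]); JX=np.array([np.cos(JY),np.sin(JY)]); JN=np.array([-JX[1],JX[0]])
def jig(x,y,z): return np.r_[JO+JX*x+JN*y,z]
def lever(th):  # handle centre world
    a=th; x=.07+.135*-np.cos(a)+.025*np.sin(a); z=.0425+.135*np.sin(a)+.025*np.cos(a)
    return jig(x,0,z)
E
python3 - <<'E'
from h import *
print(lever(0),delta([.505,.021,.052],both(JY+np.pi/2)))
E
```

```text
[0.50502692 0.02099407 0.0675    ] (array([-31. , 167.4,  12.1]), array([0.3, 1.5, 0.1]))
```

Call:
{"fn": "apply_moves", "kwargs": {
  "motion": [-16, 10, 6, 0.3, 1.5, 0, -1, -15, 20, 6, 0, 0, 0, -1, 0, 25, 0, 0, 0, 0, -1, 0, 25, 0, 0, 0, 0, -1, 0, 25, 0, 0, 0, 0, -1, 0, 20, 0, 0, 0, 0, -1, 0, 0, 0, 0, 0, 0, -1]
}}

```text
time: 3.12
ee_pos: [0.507, 0.0092, 0.0901]
orientation: [-1.569, -0.003, -3.017]
wrist_force: [-0.1, 0.7, -0.8]
grip_width: 0.0874
```

```bash
python3 - <<'E'
from h import *
print(delta([.505,.021,.052],both(JY+np.pi/2)))
cv2.imwrite('pics/w3.png',bot.grab_frame('wrist')[:,:,::-1])
E
```

```text
(array([  0.4,  38.1, -12. ]), array([-0.1, -0.8,  0.2]))
```

View pics/w3.png

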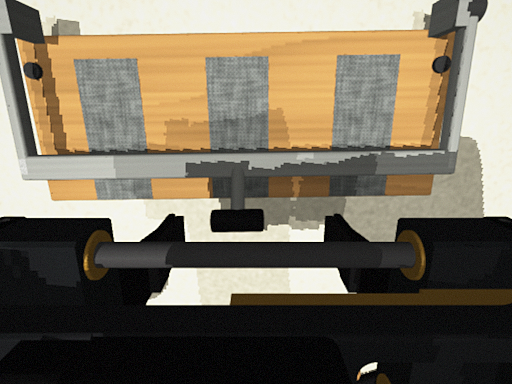

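Handle at (238,221), a little left of the finger midline at 255, which agrees with the −12 mm shift still to go.

Call:
{"fn": "apply_moves", "kwargs": {
  "motion": [0, 0, -6, 0, -0.8, 0, -1, 0, 0, -6, 0, 0, 0, -1, 0, 0, 0, 0, 0, 0, -1, 0, 0, 0, 0, 0, 0, -1]
}}

```text
time: 3.68
ee_pos: [0.5077, 0.0218, 0.0938]
orientation: [-1.567, 0.002, -3.003]
wrist_force: [-0.3, 0.1, -1.2]
grip_width: 0.0871
```

```bash
python3 - <<'E'
from h import *
print(delta([.505,.021,.052],both(JY+np.pi/2)))
E
```

```text
(array([ 2.8, 41.8,  0.3]), array([-0.2, -0. , -0.1]))
```

Call:
{"fn": "apply_moves", "kwargs": {
  "motion": [3, 15, 0, 0, 0, 0, -1, 0, 15, 0, 0, 0, 0, -1, 0, 11, 0, 0, 0, 0, -1, 0, 0, 0, 0, 0, 0, -1, 0, 0, 0, 0, 0, 0, -1],
  "squeeze": 20
}}

```text
time: 4.3
ee_pos: [0.5038, 0.021, 0.0489]
orientation: [-1.568, 0.0, -3.003]
wrist_force: [1.4, -0.4, 0.3]
grip_width: 0.087
```

```bash
python3 - <<'E'
from h import *
print(delta([.505,.021,.052],both(JY+np.pi/2)))
cv2.imwrite('pics/d3.png',cv2.resize(bot.grab_frame('side')[120:300,130:370,::-1],None,fx=3,fy=3))
E
```

```text
(array([-1.2, -3.1,  0.1]), array([-0.2, -0. , -0. ]))
```

View pics/d3.png

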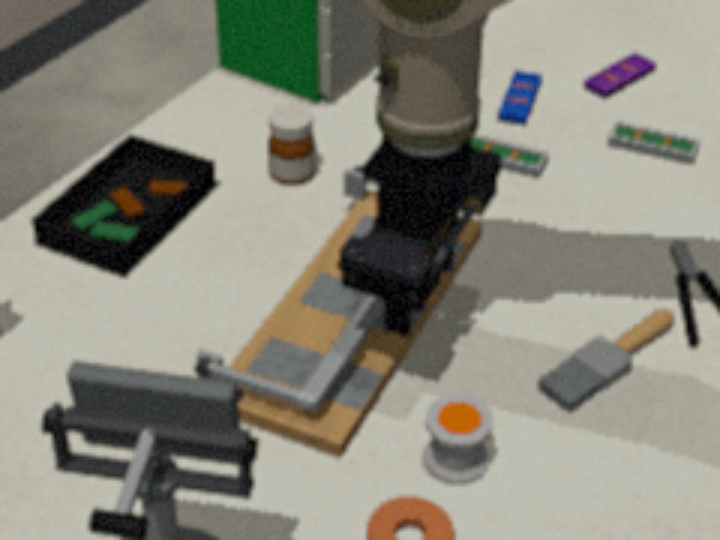

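The gripper straddles the handle, so I'll close on it.

Call:
{"fn": "apply_moves", "kwargs": {
  "motion": [0, 0, 0, 0, 0, 0, 1, 0, 0, 0, 0, 0, 0, 1, 0, 0, 0, 0, 0, 0, 1, 0, 0, 0, 0, 0, 0, 1, 0, 0, 0, 0, 0, 0, 1, 0, 0, 0, 0, 0, 0, 1],
  "squeeze": 20
}}

```text
time: 5.1
ee_pos: [0.5046, 0.0207, 0.05]
orientation: [-1.567, 0.002, -3.003]
wrist_force: [1.0, -4.3, -0.0]
grip_width: 0.0356
```

```bash
python3 - <<'E'
from h import *
# path: TCP offset from handle is constant
p,r=pose(); off=p-lever(0); print(off,bot.get_state()['grip_width'])
ths=np.linspace(0,1.9,20)
P=np.array([r.inv().apply(lever(t)+off-p)*1000 for t in ths]);print(np.round(np.diff(P,axis=0),0).tolist());print(P[-1])
E
```

```text
[-0.0004736  -0.00034134 -0.01754396] 0.03561319621332036
[[-3.0, -13.0, 0.0], [-5.0, -13.0, 0.0], [-6.0, -12.0, 0.0], [-7.0, -12.0, 0.0], [-8.0, -11.0, 0.0], [-9.0, -10.0, 0.0], [-10.0, -9.0, 0.0], [-11.0, -8.0, 0.0], [-12.0, -7.0, 0.0], [-12.0, -6.0, 0.0], [-13.0, -5.0, 0.0], [-13.0, -3.0, 0.0], [-14.0, -2.0, -0.0], [-14.0, -0.0, -0.0], [-14.0, 1.0, -0.0], [-14.0, 2.0, -0.0], [-13.0, 4.0, -0.0], [-13.0, 5.0, -0.0], [-12.0, 6.0, -0.0]]
[-202.51139194  -94.21839423    0.21678304]
```

Call:
{"fn": "apply_moves", "kwargs": {
  "motion": [-3, -13, 0, 0, 0, 0, 1, -5, -13, 0, 0, 0, 0, 1, -6, -12, 0, 0, 0, 0, 1, -7, -12, 0, 0, 0, 0, 1, -8, -11, 0, 0, 0, 0, 1, -9, -10, 0, 0, 0, 0, 1, -10, -9, 0, 0, 0, 0, 1, 0, 0, 0, 0, 0, 0, 1]
}}

```text
time: 6.1
ee_pos: [0.5557, 0.0278, 0.1344]
orientation: [-1.568, 0.002, -3.004]
wrist_force: [3.8, -0.7, -2.8]
grip_width: 0.0355
```

```bash
cat >> h.py <<'E'
def levplan(ths,rt=None):
    off=np.array([-.0004,-.0003,-.0175])
    p,r=pose(); h=p-off-jig(.07,0,.0425)
    hx=h[:2]@JX; th=np.arctan2(h[2],-hx)-np.arctan2(.025,.135)
    s=bot.get_state();print('theta',th,'rad',np.hypot(hx,h[2]),'lat',h[:2]@JN,s['grip_width'],s['wrist_force'])
    P=np.array([r.inv().apply(lever(t)+off-p)*1000 for t in ths]);
    print(np.round(np.diff(np.vstack([[0,0,0],P]),axis=0),1).tolist(), np.degrees((r.inv()*both(JY+np.pi/2)).as_rotvec()).round(1))
E
python3 - <<'E'
from h import *
levplan(np.arange(.8,1.95,.1))
E
```

```text
theta 0.7359261957238262 rad 0.13761569291249115 lat -1.3830197973804174e-05 0.035516678424225 [ 3.7934719  -0.72851792 -2.77221284]
[[-7.4, -4.8, -0.0], [-11.8, -7.0, 0.0], [-12.4, -5.8, 0.0], [-13.0, -4.5, 0.0], [-13.3, -3.2, -0.0], [-13.6, -1.9, -0.0], [-13.7, -0.5, -0.0], [-13.7, 0.9, -0.0], [-13.5, 2.2, -0.0], [-13.2, 3.6, -0.0], [-12.8, 4.9, -0.0], [-12.3, 6.1, -0.0]] [-0.2 -0.1 -0.1]
```

The lever is following well, so I'll continue the swing.

Call:
{"fn": "apply_moves", "kwargs": {
  "motion": [-7, -5, 0, 0, 0, 0, 1, -12, -7, 0, 0, 0, 0, 1, -12, -6, 0, 0, 0, 0, 1, -13, -4.5, 0, 0, 0, 0, 1, -13, -3, 0, 0, 0, 0, 1, -13.5, -2, 0, 0, 0, 0, 1, -13.5, -0.5, 0, 0, 0, 0, 1, -13.5, 1, 0, 0, 0, 0, 1, 0, 0, 0, 0, 0, 0, 1]
}}

```text
time: 7.22
ee_pos: [0.65, 0.041, 0.1607]
orientation: [-1.567, -0.017, -3.004]
wrist_force: [0.4, -0.1, -4.8]
grip_width: 0.0358
```

```bash
python3 - <<'E'
from h import *
levplan(np.arange(1.5,1.95,.1))
E
```

```text
theta 1.4741374173553563 rad 0.13618301608279634 lat -1.9991649506166212e-05 0.035765829178136144 [ 0.38108148 -0.09094592 -4.79675313]
[[-3.6, -0.8, -0.0], [-13.6, 2.0, -0.0], [-13.3, 3.3, -0.0], [-12.9, 4.6, -0.0], [-12.4, 5.9, -0.0]] [-0.2 -0.1  1. ]
```

Call:
{"fn": "apply_moves", "kwargs": {
  "motion": [-5, -0.5, 0, 0, 0, 1, 1, -13.5, 2, 0, 0, 0, 0, 1, -13.5, 3.5, 0, 0, 0, 0, 1, -13, 4.5, 0, 0, 0, 0, 1, -10, 5, 0, 0, 0, 0, 1, 0, 0, 0, 0, 0, 0, 1, 0, 0, 0, 0, 0, 0, 1]
}}

```text
time: 8.1
ee_pos: [0.7037, 0.0485, 0.144]
orientation: [-1.567, -0.007, -3.004]
wrist_force: [-9.8, -1.3, 1.8]
grip_width: 0.0358
```

```bash
python3 - <<'E'
from h import *
levplan(np.arange(1.8,1.95,.1))
cv2.imwrite('pics/d4.png',cv2.resize(bot.grab_frame('side')[100:300,130:370,::-1],None,fx=3,fy=3))
E
```

```text
theta 1.8938643916621376 rad 0.1360540744377384 lat -1.6286117331811713e-05 0.03582371574963268 [-9.77740855 -1.31196725  1.83826009]
[[11.0, -6.7, 0.0], [-12.3, 6.0, -0.0]] [-0.2 -0.1  0.4]
```

View pics/d4.png

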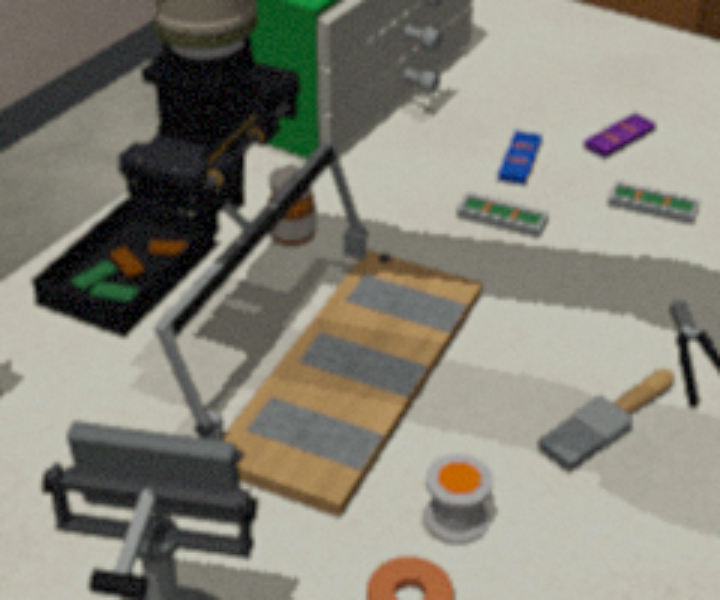

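The lever is fully open. Now release and rise.

Call:
{"fn": "apply_moves", "kwargs": {
  "motion": [3, -1, 0, 0, 0, 0, 1, 0, 0, 0, 0, 0, 0, -1, 0, 0, 0, 0, 0, 0, -1, 0, 0, 0, 0, 0, 0, -1, 0, 0, 0, 0, 0, 0, -1, 0, -15, 0, 0, 0, 0, -1, 0, -25, 0, 0, 0, 0, -1, 0, -25, 0, 0, 0, 0, -1, 0, -25, 0, 0, 0, 0, -1, 0, 0, 0, 0, 0, 0, -1]
}}

```text
time: 9.4
ee_pos: [0.7046, 0.0495, 0.2448]
orientation: [-1.568, 0.004, -3.004]
wrist_force: [-0.1, 0.3, -0.3]
grip_width: 0.087
```

```bash
python3 - <<'E'
from h import *
s=bot.get_state();print(s['ee_pos'],s['grip_width'],s['q'])
a=bot.grab_frame('scene');cv2.imwrite('pics/s5.png',a[:,:,::-1])
crop(a,100,220,260,330,5,'pics/s5c.png')
print(delta([.578,-.277,.2]))
E
```

```text
[0.70461493 0.04949314 0.24478328] 0.08699075915119402 [ 0.18212198  0.55322175 -0.51158979  1.1554519   0.26480832  1.49095338
 -1.71744833]
(array([169.8,  43.8, 305.8]), array([0., 0., 0.]))
```

View pics/s5.png

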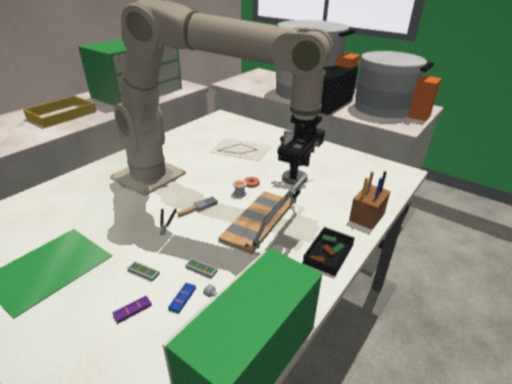

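View pics/s5c.png

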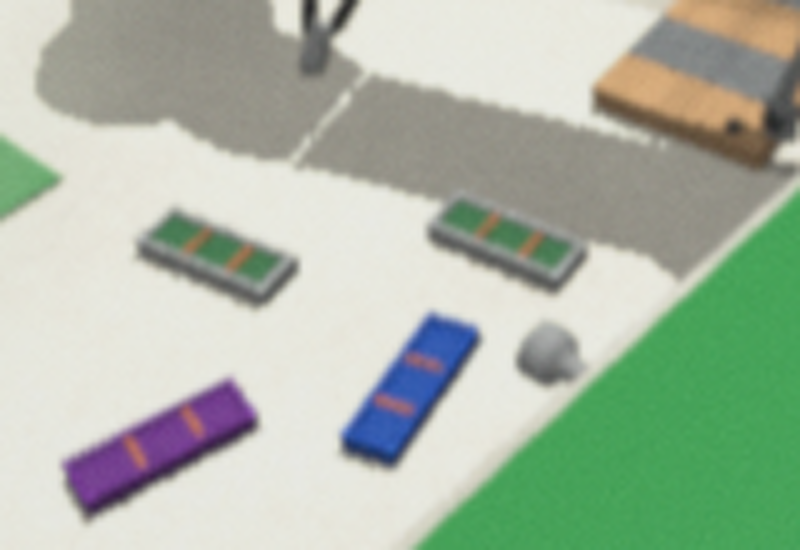

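```bash
python3 - <<'E'
from h import *
D=cam('side');S=cam('scene')
print(plane(D,(240,147),0),plane(D,(203,140),0),plane(D,(290,105),0))
p=plane(D,(240,147),0)
for z in (.1,.15,.2,.25): print(z,proj(D,p+[0,0,z]),proj(S,p+[0,0,z]))
print(delta([.538,-.283,.2],both(.14+np.pi/2)))
E
```

```text
[ 0.8181416  -0.30003967  0.        ] [ 0.95794329 -0.26386683  0.        ] [ 0.82705372 -0.68493394  0.        ]
0.1 [239.81565467 122.53830645] [261.22490549 289.80276466]
0.15 [239.71792703 109.57034173] [261.75728195 275.74363189]
0.2 [239.61619238  96.07066754] [262.32438302 260.76748283]
0.25 [239.51019912  82.00589789] [262.92972064 244.78157336]
(array([210.2,  43.7, 306.3]), array([-0.2, -0.1, -0.1]))
```

Call:
{"fn": "apply_moves", "kwargs": {
  "motion": [15, 0, 25, 0, 0, 0, -1, 26, 0, 38, 0, 0, 0, -1, 26, 0, 38, 0, 0, 0, -1, 26, 5, 38, 0, 0, 0, -1, 26, 5, 38, 0, 0, 0, -1, 26, 10, 38, 0, 0, 0, -1, 26, 10, 38, 0, 0, 0, -1, 26, 10, 38, 0, 0, 0, -1, 12, 4, 15, 0, 0, 0, -1, 0, 0, 0, 0, 0, 0, -1, 0, 0, 0, 0, 0, 0, -1]
}}

```text
time: 10.82
ee_pos: [0.5303, -0.2893, 0.1898]
orientation: [-1.574, -0.008, -3.001]
wrist_force: [0.3, 0.7, 0.3]
grip_width: 0.0868
```

```bash
python3 - <<'E'
from h import *
s=bot.get_state();print(s['time'],s['q']);C=cam('wrist',s);np.save('C6.npy',C[3])
cv2.imwrite('pics/w6.png',bot.grab_frame('wrist')[:,:,::-1])
E
```

```text
10.825 [ 0.75219328  0.3426362  -0.41241356  1.53869083  0.14149877  1.29864384
 -1.10847131]
```

View pics/w6.png

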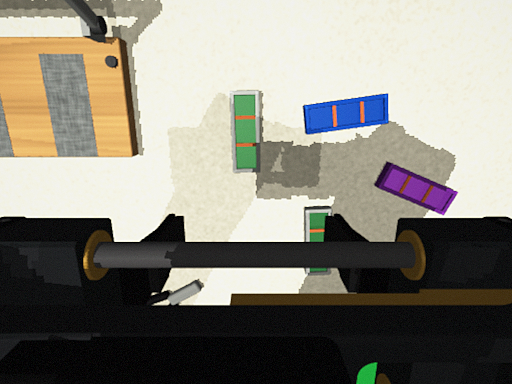

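Strip B (green glass) is at (246,131) and strip A at (317,240). The blue one at (347,113) and the purple one at (417,187) are not meant.

```bash
cat >> h.py <<'E'
def strips(im,C,z=.014):
    h=cv2.cvtColor(im,cv2.COLOR_RGB2HSV)
    m=cv2.inRange(h,(40,80,40),(85,255,255))
    m=cv2.morphologyEx(m,cv2.MORPH_CLOSE,np.ones((9,9),np.uint8))
    out=[]
    for c in cv2.findContours(m,cv2.RETR_EXTERNAL,cv2.CHAIN_APPROX_NONE)[0]:
        if cv2.contourArea(c)<300: continue
        P=np.array([plane(C,p[0],z)[:2] for p in c])*1000
        (cx,cy),(w,hh),a=cv2.minAreaRect(P.astype(np.float32))
        if w<hh: a+=90;w,hh=hh,w
        a=(a+90)%180-90
        out.append((round(cx/1000,4),round(cy/1000,4),round(w,1),round(hh,1),round(np.radians(a),3),cv2.boundingRect(c)))
    return out
E
python3 - <<'E'
from h import *
C=list(cam('wrist'));C[3]=np.load('C6.npy')
im=cv2.imread('pics/w6.png')[:,:,::-1]
for o in strips(im,C): print(o)
crop(im,200,80,300,180,6,'pics/w6c.png')
E
```

```text
(0.2405, -0.5031, 41.0, 28.6, np.float64(0.146), (356, 362, 22, 22))
(0.4665, -0.3811, 39.4, 21.9, np.float64(0.143), (310, 213, 18, 29))
(0.5739, -0.272, 84.3, 24.2, np.float64(0.16), (234, 95, 23, 73))
```

View pics/w6c.png

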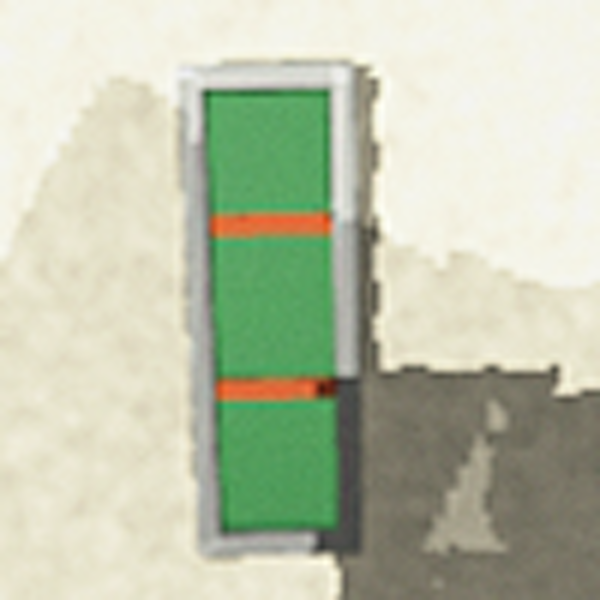

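B confirmed: centre (.574,-.272), yaw ≈.15. Now line up above it.

```bash
python3 - <<'E'
from h import *
print(delta([.575,-.273,.06],both(.15+np.pi/2)))
E
```

```text
(array([-47.5, 129.4,  -9.4]), array([ 0.2, -0.5,  0.5]))
```

Call:
{"fn": "apply_moves", "kwargs": {
  "motion": [-16, 20, -3, 0.2, -0.5, 0.5, -1, -16, 25, -3, 0, 0, 0, -1, -15, 25, -3, 0, 0, 0, -1, 0, 25, 0, 0, 0, 0, -1, 0, 20, 0, 0, 0, 0, -1, 0, 10, 0, 0, 0, 0, -1, 0, 0, 0, 0, 0, 0, -1, 0, 0, 0, 0, 0, 0, -1]
}}

```text
time: 11.88
ee_pos: [0.5847, -0.2628, 0.065]
orientation: [-1.57, 0.009, -2.978]
wrist_force: [-0.6, -0.2, 0.2]
grip_width: 0.0869
```

```bash
python3 - <<'E'
from h import *
print(delta([.575,-.273,.004],both(.15+np.pi/2)))
cv2.imwrite('pics/w7.png',bot.grab_frame('wrist')[:,:,::-1])
E
```

```text
(array([11.8, 60.9,  8.4]), array([-0. ,  0.8, -0.5]))
```

View pics/w7.png

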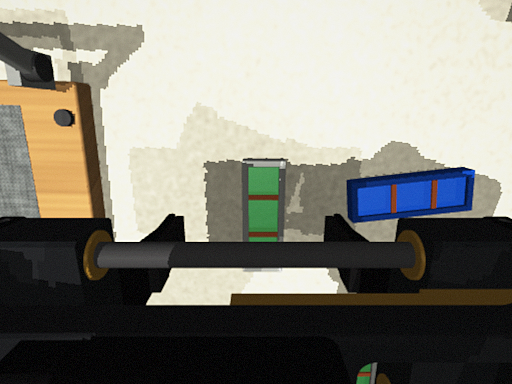

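Call:
{"fn": "apply_moves", "kwargs": {
  "motion": [6, 15, 4, 0, 0.8, -0.5, -1, 5, 15, 4, 0, 0, 0, -1, 0, 0, 0, 0, 0, 0, -1, 0, 0, 0, 0, 0, 0, -1]
}}

```text
time: 12.42
ee_pos: [0.5742, -0.2742, 0.0334]
orientation: [-1.569, -0.0, -2.995]
wrist_force: [0.9, -0.5, -0.6]
grip_width: 0.0868
```

```bash
python3 - <<'E'
from h import *
print(delta([.575,-.273,.004],both(.15+np.pi/2)))
s=bot.get_state();C=cam('wrist',s);im=bot.grab_frame('wrist')
for o in strips(im,C): print(o)
E
```

```text
(array([-0.9, 29.4, -1.1]), array([-0.1, -0.2,  0. ]))
(0.5862, -0.2699, 60.0, 24.1, np.float64(0.16), (232, 157, 37, 85))
```

Call:
{"fn": "apply_moves", "kwargs": {
  "motion": [-0.5, 12, 0, 0, 0, 0, -1, 0, 12, -1, 0, -0.4, 0, -1, 0, 4, 0, 0, 0, 0, -1, 0, 0, 0, 0, 0, 0, -1, 0, 0, 0, 0, 0, 0, -1],
  "squeeze": 10
}}

```text
time: 13.1
ee_pos: [0.5749, -0.2726, 0.0034]
orientation: [-1.569, -0.0, -2.987]
wrist_force: [0.4, 1.3, 0.1]
grip_width: 0.0872
```

Call:
{"fn": "apply_moves", "kwargs": {
  "motion": [0, 0, 0, 0, 0, 0, 0, 0, 0, 0, 0, 0, 0, 0, 0, 0, 0, 0, 0, 0, 0.1, 0, 0, 0, 0, 0, 0, 0.15, 0, 0, 0, 0, 0, 0, 0.3, 0, 0, 0, 0, 0, 0, 0.6, 0, 0, 0, 0, 0, 0, 1, 0, 0, 0, 0, 0, 0, 1],
  "squeeze": 10
}}

```text
time: 14.1
ee_pos: [0.5754, -0.2729, 0.0044]
orientation: [-1.568, 0.001, -2.987]
wrist_force: [-0.9, -0.9, 0.0]
grip_width: 0.0339
```

Call:
{"fn": "apply_moves", "kwargs": {
  "motion": [0, -10, 0, 0, 0, 0, 1, 0, -20, 0, 0, 0, 0, 1, 0, -25, 0, 0, 0, 0, 1, 0, -25, 0, 0, 0, 0, 1, 0, -10, 0, 0, 0, 0, 1, 0, 0, 0, 0, 0, 0, 1, 0, 0, 0, 0, 0, 0, 1]
}}

```text
time: 14.98
ee_pos: [0.5753, -0.2726, 0.1015]
orientation: [-1.567, 0.002, -2.986]
wrist_force: [0.0, -0.2, -1.0]
grip_width: 0.0336
```

```bash
python3 - <<'E'
from h import *
s=bot.get_state();C=cam('wrist',s);im=bot.grab_frame('wrist');cv2.imwrite('pics/w8.png',im[:,:,::-1])
print(delta(jig(-.01,-.1,.10),both(JY+np.pi/2)),jig(-.01,-.1,.1))
E
```

```text
(array([ -29.3,    0.8, -200.1]), array([-0.2,  0.9, -0.1])) [ 0.57335173 -0.07042103  0.1       ]
```

View pics/w8.png

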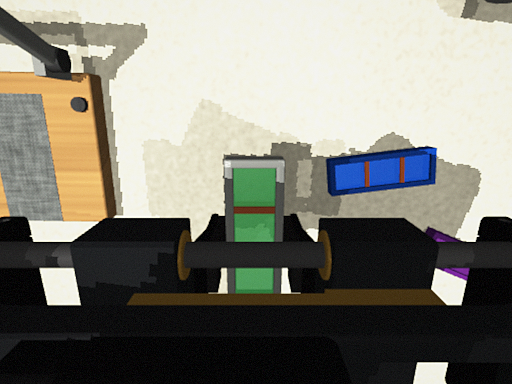

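```bash
python3 - <<'E'
from h import *
s=bot.get_state();C=cam('wrist',s)
p,r=pose()
for uv in [(224,159),(284,158)]:
    q=plane(C,uv,p[2]+.0100);print(r.inv().apply(q-p)*1000)
E
```

```text
[-46.24743586  -9.94754889 -16.44482988]
[-46.78799762  -9.84082035  16.44841949]
```

Call:
{"fn": "apply_moves", "kwargs": {
  "motion": [-3, 0, -15, 0, 0.9, 0, 1, -3, 0, -25, 0, 0, 0, 1, -4, 0, -27, 0, 0, 0, 1, -4, 0, -27, 0, 0, 0, 1, -4, 0, -27, 0, 0, 0, 1, -4, 0, -27, 0, 0, 0, 1, -4, 0, -27, 0, 0, 0, 1, -2, 0, -15, 0, 0, 0, 1, 0, 0, -5, 0, 0, 0, 1, 0, 0, 0, 0, 0, 0, 1, 0, 0, 0, 0, 0, 0, 1]
}}

```text
time: 16.4
ee_pos: [0.5712, -0.0719, 0.0924]
orientation: [-1.572, -0.01, -3.006]
wrist_force: [-0.3, -0.3, -1.5]
grip_width: 0.034
```

```bash
python3 - <<'E'
from h import *
s=bot.get_state();print(s['wrist_force'],s['grip_width'])
print(delta(jig(-.01,-.1,.0255),both(JY+np.pi/2)))
im=bot.grab_frame('wrist');cv2.imwrite('pics/w9.png',im[:,:,::-1])
E
```

```text
[-0.25518239 -0.31904374 -1.49681128] 0.03395233700286784
(array([-3. , 66.8, -1.1]), array([ 0.1, -0.2,  0.6]))
```

View pics/w9.png

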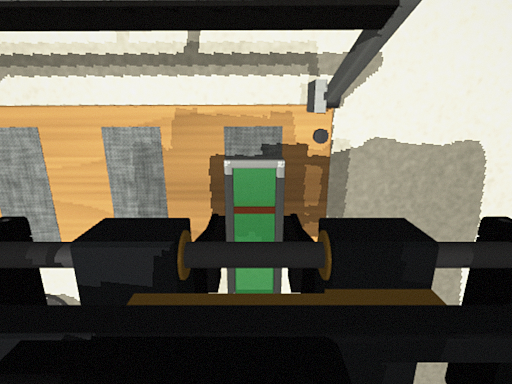

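Strip B is held square above pad 0. Lower it.

Call:
{"fn": "apply_moves", "kwargs": {
  "motion": [-2, 20, -1, 0, 0, 0.6, 1, -2, 20, 0, 0, 0, 0, 1, 0, 15, 0, 0, 0, 0, 1, 0, 6, 0, 0, 0, 0, 1, 0, 0, 0, 0, 0, 0, 1, 0, 0, 0, 0, 0, 0, 1]
}}

```text
time: 17.2
ee_pos: [0.5756, -0.073, 0.0292]
orientation: [-1.571, 0.001, -3.01]
wrist_force: [-0.3, 0.6, -1.6]
grip_width: 0.0338
```

```bash
python3 - <<'E'
from h import *
s=bot.get_state();print(s['wrist_force'],s['grip_width'])
print(delta(jig(-.0085,-.1,.0250),both(JY+np.pi/2)))
E
```

```text
[-0.32187302  0.56641397 -1.55296483] 0.033794633636199736
(array([ 0.4,  4.2, -2.9]), array([ 0. , -0.4, -0.1]))
```

Call:
{"fn": "apply_moves", "kwargs": {
  "motion": [0.5, 2, -3, 0, -0.4, 0, 1, 0, 2, 0, 0, 0, 0, 1, 0, 0, 0, 0, 0, 0, 1, 0, 0, 0, 0, 0, 0, 1]
}}

```text
time: 17.7
ee_pos: [0.5754, -0.0698, 0.0262]
orientation: [-1.571, 0.003, -3.002]
wrist_force: [0.0, 0.4, -0.8]
grip_width: 0.0339
```

```bash
python3 - <<'E'
from h import *
s=bot.get_state();print(s['wrist_force'],s['grip_width'])
print(delta(jig(-.0085,-.1,.0250),both(JY+np.pi/2)))
E
```

```text
[ 0.00443818  0.43990655 -0.75765798] 0.033936374514683516
(array([0.7, 1.1, 0.3]), array([-0. ,  0. , -0.2]))
```

Nearly seated. Lower 1 mm more, open and rise.

Call:
{"fn": "apply_moves", "kwargs": {
  "motion": [0, 1.2, 0, 0, 0, 0, 1, 0, 0, 0, 0, 0, 0, 0.1, 0, 0, 0, 0, 0, 0, -0.2, 0, 0, 0, 0, 0, 0, -0.5, 0, 0, 0, 0, 0, 0, -0.5, 0, -15, 0, 0, 0, 0, -0.5, 0, -25, 0, 0, 0, 0, -1, 0, -30, 0, 0, 0, 0, -1, 0, -30, 0, 0, 0, 0, -1, 5, -30, 0, 0, 0, 0, -1, 20, -15, 0, 0, 0, 0, -1, 0, 0, 0, 0, 0, 0, -1]
}}

```text
time: 19.2
ee_pos: [0.5511, -0.0727, 0.1817]
orientation: [-1.569, 0.009, -3.001]
wrist_force: [0.1, 0.5, -0.7]
grip_width: 0.0869
```

```bash
python3 - <<'E'
from h import *
s=bot.get_state();C=cam('wrist',s);print(s['grip_width'])
im=bot.grab_frame('wrist');cv2.imwrite('pics/w10.png',im[:,:,::-1])
print(jig(-.01,-.1,.034))
for o in strips(im,C,.034): print(o)
print(delta([.41,-.396,.17],both(.16+np.pi/2)))
E
```

```text
0.0868732251157043
[ 0.57335173 -0.07042103  0.034     ]
(0.5739, -0.0704, 85.2, 23.9, np.float64(0.132), (244, 118, 22, 77))
(array([185.6,   9.8, 300.4]), array([-0.1, -1.1, -0.5]))
```

View pics/w10.png

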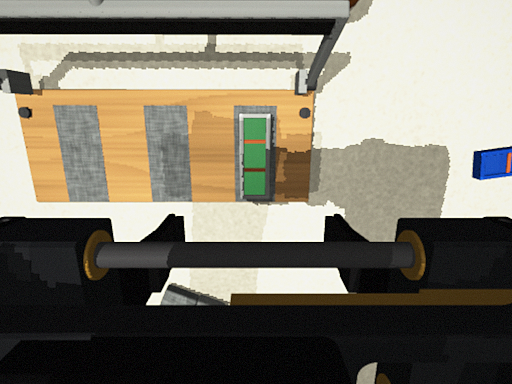

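B lies centred on pad 0 at (254,155), within 1 mm by measurement. Next is strip A.

Call:
{"fn": "apply_moves", "kwargs": {
  "motion": [12, 0, 20, 0, -1, 0, -1, 23, 0, 37, 0, 0, 0, -1, 23, 0, 37, 0, 0, 0, -1, 23, 0, 37, 0, 0, 0, -1, 23, 2, 37, 0, 0, 0, -1, 23, 2, 37, 0, 0, 0, -1, 23, 3, 37, 0, 0, 0, -1, 23, 3, 37, 0, 0, 0, -1, 9, 0, 15, 0, 0, 0, -1, 0, 0, 0, 0, 0, 0, -1, 0, 0, 0, 0, 0, 0, -1]
}}

```text
time: 20.62
ee_pos: [0.4194, -0.3968, 0.162]
orientation: [-1.578, 0.005, -2.974]
wrist_force: [-0.4, 0.9, 0.4]
grip_width: 0.0869
```

```bash
python3 - <<'E'
from h import *
s=bot.get_state();C=cam('wrist',s);print(s['time'])
im=bot.grab_frame('wrist');cv2.imwrite('pics/w11.png',im[:,:,::-1])
for o in strips(im,C): print(o)
E
```

```text
20.625
(0.1711, -0.5954, 37.1, 25.8, np.float64(0.157), (356, 362, 22, 22))
(0.2971, -0.4708, 151.2, 37.1, np.float64(-1.398), (237, 267, 120, 27))
(0.4447, -0.3865, 85.0, 24.1, np.float64(0.191), (238, 114, 24, 77))
```

View pics/w11.png

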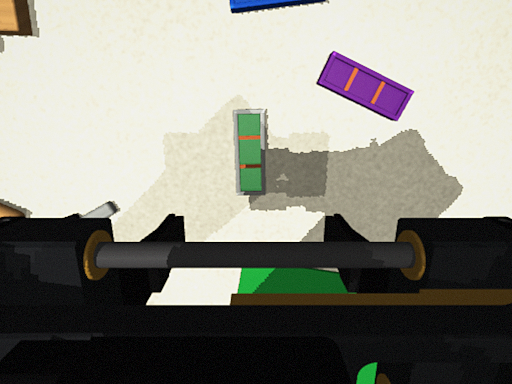

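Strip A (green) is at (250,152). The purple one at (365,85) and the blue at (278,3) are ignored.

```bash
python3 - <<'E'
from h import *
print(delta([.446,-.387,.035],both(.185+np.pi/2)))
E
```

```text
(array([-27.2, 127.3,  -4.3]), array([ 0.4, -1. , -0.3]))
```

Call:
{"fn": "apply_moves", "kwargs": {
  "motion": [-9, 15, -2, 0.4, -1, -0.3, -1, -9, 22, -2, 0, 0, 0, -1, -9, 22, 0, 0, 0, 0, -1, 0, 22, 0, 0, 0, 0, -1, 0, 20, 0, 0, 0, 0, -1, 0, 12, 0, 0, 0, 0, -1, 0, 0, 0, 0, 0, 0, -1, 0, 0, 0, 0, 0, 0, -1]
}}

```text
time: 21.68
ee_pos: [0.454, -0.3767, 0.0421]
orientation: [-1.572, 0.001, -2.937]
wrist_force: [0.5, 0.0, 0.2]
grip_width: 0.087
```

```bash
python3 - <<'E'
from h import *
print(delta([.446,-.387,.004],both(.185+np.pi/2)))
s=bot.get_state();C=cam('wrist',s)
im=bot.grab_frame('wrist')
for o in strips(im,C): print(o)
E
```

```text
(array([ 9.9, 38.1,  8.5]), array([ 0. ,  1.1, -0.1]))
(0.4084, -0.3932, 23.1, 9.5, np.float64(-1.365), (248, 267, 31, 12))
(0.4604, -0.3832, 53.4, 24.2, np.float64(0.19), (248, 171, 36, 71))
```

Call:
{"fn": "apply_moves", "kwargs": {
  "motion": [5, 8, 4, 0, 1, 0, -1, 5, 8, 4, 0, 0, 0, -1, 0, 0, 0, 0, 0, 0, -1, 0, 0, 0, 0, 0, 0, -1]
}}

```text
time: 22.22
ee_pos: [0.4451, -0.3884, 0.0261]
orientation: [-1.57, 0.002, -2.957]
wrist_force: [0.2, -0.3, 0.1]
grip_width: 0.087
```

```bash
python3 - <<'E'
from h import *
print(delta([.4455,-.3865,.004],both(.185+np.pi/2)))
E
```

```text
(array([-0.7, 22.1, -1.8]), array([-0.1, -0. , -0.1]))
```

Call:
{"fn": "apply_moves", "kwargs": {
  "motion": [0, 9, -1, 0, 0, 0, -1, 0, 9, -1, 0, 0, 0, -1, 0, 4, 0, 0, 0, 0, -1, 0, 0, 0, 0, 0, 0, -1, 0, 0, 0, 0, 0, 0, -1],
  "squeeze": 10
}}

```text
time: 22.85
ee_pos: [0.445, -0.3858, 0.0025]
orientation: [-1.57, 0.002, -2.956]
wrist_force: [1.1, -0.2, -0.4]
grip_width: 0.0869
```

Call:
{"fn": "apply_moves", "kwargs": {
  "motion": [0, 0, 0, 0, 0, 0, 0, 0, 0, 0, 0, 0, 0, 0, 0, 0, 0, 0, 0, 0, 0.1, 0, 0, 0, 0, 0, 0, 0.15, 0, 0, 0, 0, 0, 0, 0.3, 0, 0, 0, 0, 0, 0, 0.6, 0, 0, 0, 0, 0, 0, 1, 0, 0, 0, 0, 0, 0, 1],
  "squeeze": 10
}}

```text
time: 23.85
ee_pos: [0.4454, -0.3862, 0.0031]
orientation: [-1.569, 0.003, -2.957]
wrist_force: [-0.5, -0.1, 0.1]
grip_width: 0.034
```

Call:
{"fn": "apply_moves", "kwargs": {
  "motion": [0, -10, 0, 0, 0, 0, 1, 0, -20, 0, 0, 0, 0, 1, 0, -25, 0, 0, 0, 0, 1, 0, -25, 0, 0, 0, 0, 1, 0, -20, 0, 0, 0, 0, 1, 0, 0, 0, 0, 0, 0, 1, 0, 0, 0, 0, 0, 0, 1]
}}

```text
time: 24.72
ee_pos: [0.4457, -0.3863, 0.1127]
orientation: [-1.566, 0.005, -2.956]
wrist_force: [0.2, 0.8, -0.5]
grip_width: 0.0336
```

```bash
python3 - <<'E'
from h import *
s=bot.get_state();C=cam('wrist',s);im=bot.grab_frame('wrist');cv2.imwrite('pics/w12.png',im[:,:,::-1])
Rt=both(JY+np.pi/2);p,r=pose()
print(delta(jig(-.01,0,.10),Rt), Rt.inv().apply(jig(-.01,0,.1)-p)*1000)
E
```

```text
(array([-188.2,   11.9, -387. ]), array([-0.3,  2.7, -0.3])) [-170.09003947   12.70856614 -395.24329584]
```

View pics/w12.png

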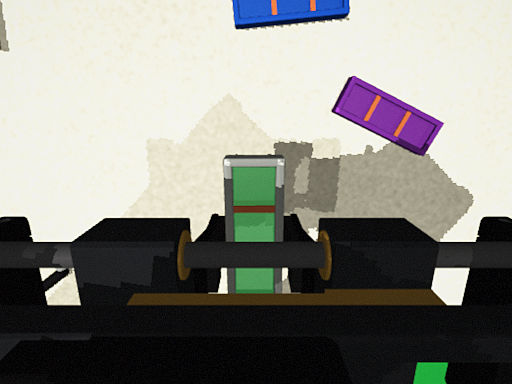

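Strip A is held the same way. Carry it to pad 1.

Call:
{"fn": "apply_moves", "kwargs": {
  "motion": [0, 0, 0, 0, 2.7, 0, 1, -8, 0, -18, 0, 0, 0, 1, -16, 0, -37, 0, 0, 0, 1, -16, 0, -37, 0, 0, 0, 1, -16, 0, -37, 0, 0, 0, 1, -16, 0, -37, 0, 0, 0, 1, -16, 0, -37, 0, 0, 0, 1, -16, 0, -37, 0, 0, 0, 1, -16, 0, -37, 0, 0, 0, 1, -16, 0, -37, 0, 0, 0, 1, -16, 0, -37, 0, 0, 0, 1, 0, 0, 0, 0, 0, 0, 1]
}}

```text
time: 26.28
ee_pos: [0.5433, 0.0125, 0.1063]
orientation: [-1.576, -0.002, -2.981]
wrist_force: [0.7, -0.8, -0.6]
grip_width: 0.0342
```

```bash
python3 - <<'E'
from h import *
s=bot.get_state();print(s['wrist_force'],s['grip_width'])
print(delta(jig(-.0085,0,.06),both(JY+np.pi/2)))
E
```

```text
[ 0.66999654 -0.83475559 -0.62097548] 0.034242273061439406
(array([-20.2,  46.3, -13. ]), array([0.3, 1.3, 0.1]))
```

Call:
{"fn": "apply_moves", "kwargs": {
  "motion": [-10, 10, -7, 0.3, 1.2, 0, 1, -10, 12, -6, 0, 0, 0, 1, 0, 12, 0, 0, 0, 0, 1, 0, 12, 0, 0, 0, 0, 1, 0, 0, 0, 0, 0, 0, 1, 0, 0, 0, 0, 0, 0, 1]
}}

```text
time: 27.02
ee_pos: [0.5588, 0.0284, 0.0562]
orientation: [-1.57, -0.007, -2.999]
wrist_force: [0.6, 0.1, -0.7]
grip_width: 0.034
```

```bash
python3 - <<'E'
from h import *
s=bot.get_state();print(s['wrist_force'],s['grip_width'])
print(delta(jig(-.0085,0,.0235),both(JY+np.pi/2)))
cv2.imwrite('pics/w13.png',bot.grab_frame('wrist')[:,:,::-1])
E
```

```text
[ 0.58152744  0.08622664 -0.72593121] 0.03397655350963183
(array([-2.5, 32.6, -0.2]), array([-0.1,  0.2,  0.4]))
```

View pics/w13.png

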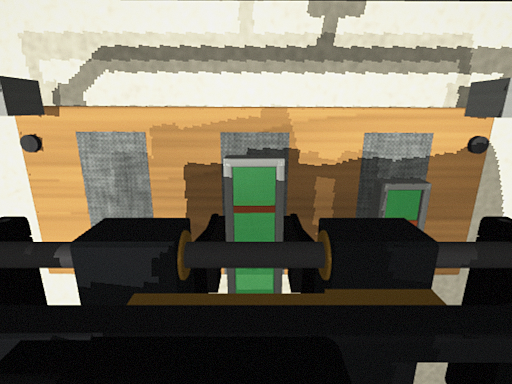

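```bash
python3 - <<'E'
from h import *
s=bot.get_state();C=cam('wrist',s)
im=bot.grab_frame('wrist')
for uv in [(384,183),(430,182)]: 
    w=plane(C,uv,.034)[:2]-JO; print('B far frame corners jig',w@JX,w@JN)
for uv in [(363,133),(433,133)]: 
    w=plane(C,uv,.02)[:2]-JO; print('pad',w@JX,w@JN)
S=bot.grab_frame('scene');crop(S,190,110,350,270,5,'pics/s13.png')
E
```

```text
B far frame corners jig 0.01380255376205127 -0.0882537603336785
B far frame corners jig 0.014618625369646063 -0.11934085541770412
pad 0.0460160312146089 -0.07574146874064737
pad 0.04619707311668265 -0.12442203391965453
```

View pics/s13.png

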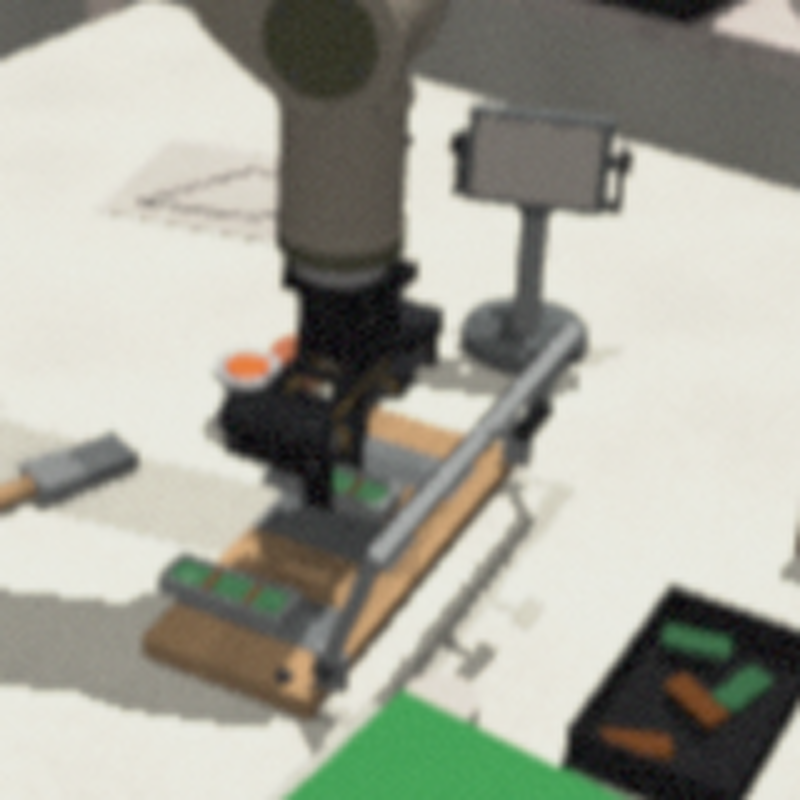

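Strip B has been knocked about 24 mm towards the handle side (that's the announced disturbance). I'll place A first, then mend B.

Call:
{"fn": "apply_moves", "kwargs": {
  "motion": [-2, 12, 0, 0, 0, 0.4, 1, 0, 12, 0, 0, 0, 0, 1, 0, 6, 0, 0, 0, 0, 1, 0, 0, 0, 0, 0, 0, 1, 0, 0, 0, 0, 0, 0, 1]
}}

```text
time: 27.8
ee_pos: [0.561, 0.0288, 0.0242]
orientation: [-1.57, 0.001, -2.999]
wrist_force: [0.4, 0.5, -0.4]
grip_width: 0.034
```

```bash
python3 - <<'E'
from h import *
s=bot.get_state();print(s['wrist_force'],s['grip_width'])
print(delta(jig(-.0085,0,.0235),both(JY+np.pi/2)))
E
```

```text
[ 0.39423847  0.50938799 -0.44087242] 0.03402327317446982
(array([ 0. ,  0.7, -0. ]), array([-0.1,  0.2, -0.1]))
```

Call:
{"fn": "apply_moves", "kwargs": {
  "motion": [0, 0.7, 0, 0, 0, 0, 1, 0, 0, 0, 0, 0, 0, 0.1, 0, 0, 0, 0, 0, 0, -0.2, 0, 0, 0, 0, 0, 0, -0.5, 0, 0, 0, 0, 0, 0, -0.5, 0, -15, 0, 0, 0, 0, -0.5, 0, -25, 0, 0, 0, 0, -1, 5, -30, 15, 0, 0, 0, -1, 20, -30, 30, 0, 0, 0, -1, 25, -20, 30, 0, 0, 0, -1, 0, 0, 10, 0, 0, 0, -1, 0, 0, 0, 0, 0, 0, -1]
}}

```text
time: 29.3
ee_pos: [0.5244, -0.0633, 0.1544]
orientation: [-1.569, 0.008, -2.996]
wrist_force: [-0.7, -0.2, -0.6]
grip_width: 0.0869
```

Call:
{"fn": "apply_moves", "kwargs": {
  "motion": [0, 0, 0, 0, 0, 0, -1, 0, 0, 0, 0, 0, 0, -1]
}}

```text
time: 29.55
ee_pos: [0.5246, -0.0609, 0.1537]
orientation: [-1.57, 0.007, -2.993]
wrist_force: [-1.0, 0.4, -0.6]
grip_width: 0.0868
```

```bash
python3 - <<'E'
from h import *
s=bot.get_state();C=cam('wrist',s);print(s['grip_width'])
im=bot.grab_frame('wrist');cv2.imwrite('pics/w14.png',im[:,:,::-1])
for o in strips(im,C,.034):
    w=np.array(o[:2])-JO; print(o,w@JX,w@JN)
E
```

```text
0.08680967884937306
(0.5505, -0.0773, 85.1, 23.9, np.float64(0.151), (262, 118, 25, 84)) -0.033584428891459545 -0.10364644777335351
(0.5604, 0.0287, 84.1, 23.4, np.float64(0.148), (155, 91, 30, 87)) -0.009093314075518574 -4.048609608131036e-05
```

View pics/w14.png

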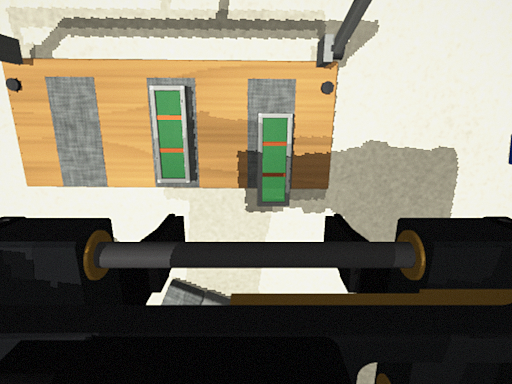

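A is seated at jig (−9, 0). B sits at jig (−34, −104), so I'll regrasp it.

```bash
python3 - <<'E'
from h import *
print(delta(jig(-.0336,-.1036,.055),both(.148+np.pi/2)))
E
```

```text
(array([-22.5,  98.9,  20. ]), array([-0. ,  0. , -0.4]))
```

Call:
{"fn": "apply_moves", "kwargs": {
  "motion": [-8, 15, 7, 0, 0, -0.4, -1, -8, 22, 7, 0, 0, 0, -1, -6, 22, 6, 0, 0, 0, -1, 0, 22, 0, 0, 0, 0, -1, 0, 15, 0, 0, 0, 0, -1, 0, 0, 0, 0, 0, 0, -1, 0, 0, 0, 0, 0, 0, -1]
}}

```text
time: 30.48
ee_pos: [0.551, -0.0733, 0.0539]
orientation: [-1.572, -0.001, -2.987]
wrist_force: [0.1, 0.6, -0.3]
grip_width: 0.087
```

```bash
python3 - <<'E'
from h import *
print(delta(jig(-.0336,-.1036,.0245),both(.148+np.pi/2)))
E
```

```text
(array([ 1.1, 29.4,  3.9]), array([0.1, 0.4, 0. ]))
```

Call:
{"fn": "apply_moves", "kwargs": {
  "motion": [1, 0, 2, 0, 0.4, 0, -1, 0, 10, 2, 0, 0, 0, -1, 0, 12, 0, 0, 0, 0, -1, 0, 7, 0, 0, 0, 0, -1, 0, 0, 0, 0, 0, 0, -1, 0, 0, 0, 0, 0, 0, -1]
}}

```text
time: 31.22
ee_pos: [0.5512, -0.0779, 0.0241]
orientation: [-1.572, 0.001, -2.995]
wrist_force: [-0.0, -0.5, 0.3]
grip_width: 0.0871
```

```bash
python3 - <<'E'
from h import *
print(delta(jig(-.0336,-.1036,.0245),both(.148+np.pi/2)),bot.get_state()['wrist_force'])
E
```

```text
(array([ 0.6, -0.4, -0.7]), array([ 0.1, -0.1, -0. ])) [-0.01832804 -0.54893465  0.29955571]
```

Call:
{"fn": "apply_moves", "kwargs": {
  "motion": [0, 0, 0, 0, 0, 0, 0, 0, 0, 0, 0, 0, 0, 0, 0, 0, 0, 0, 0, 0, 0.1, 0, 0, 0, 0, 0, 0, 0.15, 0, 0, 0, 0, 0, 0, 0.3, 0, 0, 0, 0, 0, 0, 0.6, 0, 0, 0, 0, 0, 0, 1, 0, 0, 0, 0, 0, 0, 1],
  "squeeze": 10
}}

```text
time: 32.22
ee_pos: [0.5518, -0.0778, 0.0249]
orientation: [-1.571, 0.002, -2.994]
wrist_force: [0.5, 1.1, 1.1]
grip_width: 0.0342
```

Call:
{"fn": "apply_moves", "kwargs": {
  "motion": [0, -8, 0, 0, 0, 0, 1, 0, -8, 0, 0, 0, 0, 1, -8, 0, 0, 0, 0, 0, 1, -10, 0, -2, 0, 0, 0, 1, -6, 0, -2, 0, 0, 0, 1, 0, 0, 0, 0, 0, 0, 1, 0, 0, 0, 0, 0, 0, 1]
}}

```text
time: 33.1
ee_pos: [0.5765, -0.0694, 0.0416]
orientation: [-1.572, 0.002, -2.994]
wrist_force: [0.8, 0.3, -1.3]
grip_width: 0.034
```

```bash
python3 - <<'E'
from h import *
print(delta(jig(-.0095,-.1,.0245),both(JY+np.pi/2)),bot.get_state()['wrist_force'])
E
```

```text
(array([ 2.8, 17.1,  0.5]), array([ 0.1,  0.5, -0.1])) [ 0.7959498   0.30614078 -1.29819346]
```

Call:
{"fn": "apply_moves", "kwargs": {
  "motion": [2.5, 7, 0.5, 0, 0.5, 0, 1, 0, 6, 0, 0, 0, 0, 1, 0, 4, 0, 0, 0, 0, 1, 0, 0, 0, 0, 0, 0, 1, 0, 0, 0, 0, 0, 0, 1]
}}

```text
time: 33.72
ee_pos: [0.5738, -0.0706, 0.0237]
orientation: [-1.571, 0.002, -3.004]
wrist_force: [-1.1, -0.2, 1.8]
grip_width: 0.0337
```

```bash
python3 - <<'E'
from h import *
print(delta(jig(-.0095,-.1,.0247),both(JY+np.pi/2)),bot.get_state()['wrist_force'],bot.get_state()['grip_width'])
E
```

```text
(array([-0. , -1. , -0.2]), array([ 0. , -0.1, -0.1])) [-1.07968198 -0.24238569  1.75484306] 0.03370789983193171
```

Call:
{"fn": "apply_moves", "kwargs": {
  "motion": [0, 0, 0, 0, 0, 0, 0.1, 0, 0, 0, 0, 0, 0, -0.2, 0, 0, 0, 0, 0, 0, -0.5, 0, 0, 0, 0, 0, 0, -0.5, 0, -15, 0, 0, 0, 0, -0.5, 0, -25, 0, 0, 0, 0, -1, 0, -30, 0, 0, 0, 0, -1, 5, -30, -20, 0, 0, 0, -1, 10, -30, -30, 0, 0, 0, -1, 10, -10, -20, 0, 0, 0, -1, 0, 0, 0, 0, 0, 0, -1, 0, 0, 0, 0, 0, 0, -1]
}}

```text
time: 35.22
ee_pos: [0.5397, -0.0036, 0.1753]
orientation: [-1.57, 0.008, -3.004]
wrist_force: [0.1, -0.6, 0.6]
grip_width: 0.0866
```

```bash
python3 - <<'E'
from h import *
s=bot.get_state();C=cam('wrist',s);print(s['grip_width'],s['ee_pos'])
im=bot.grab_frame('wrist');cv2.imwrite('pics/w15.png',im[:,:,::-1])
for o in strips(im,C,.034):
    w=np.array(o[:2])-JO; print(o,w@JX,w@JN)
cv2.imwrite('pics/s15.png',bot.grab_frame('scene')[:,:,::-1])
print(delta(lever(1.88)+[0,0,.09],both(JY+np.pi/2)))
E
```

```text
0.08657186199498458 [ 0.53968314 -0.00359492  0.17529636]
(0.5722, -0.0704, 84.6, 24.1, np.float64(0.131), (306, 118, 27, 78)) -0.011137709912018425 -0.0998195943586014
(0.5607, 0.029, 84.4, 23.5, np.float64(0.148), (215, 116, 24, 78)) -0.008754641713547335 0.00021505456846506338
(array([-169.6,  -77.5,  -29.4]), array([-0. , -0.1, -0.4]))
```

View pics/w15.png

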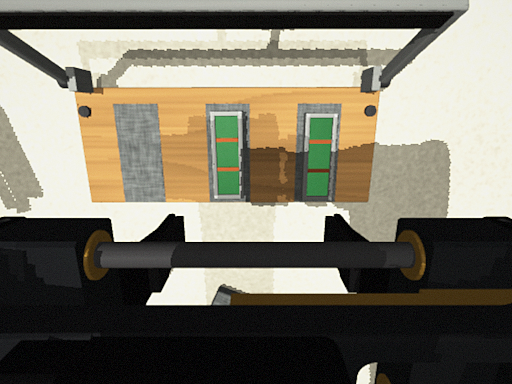

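View pics/s15.png

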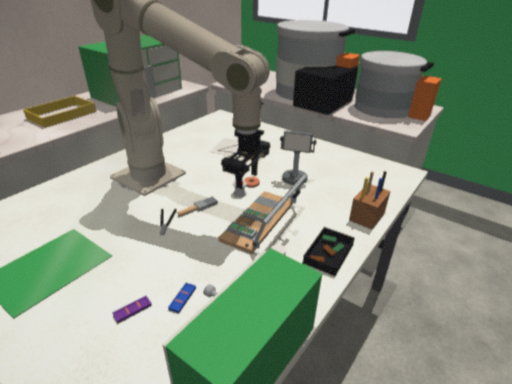

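Both strips are on pads at jig (−11,−100) and (−9,0), and no other green strip is left on the table. Back to the lever handle, going over the top.

Call:
{"fn": "apply_moves", "kwargs": {
  "motion": [0, -25, 0, 0, 0, 0, -1, -10, -27, -5, 0, 0, 0, -1, -25, -25, -5, 0, 0, 0, -1, -27, 0, -5, 0, 0, 0, -1, -27, 0, -5, 0, 0, 0, -1, -27, 0, -5, 0, 0, 0, -1, -27, 0, -4, 0, 0, 0, -1, -15, 0, 0, 0, 0, 0, -1, 0, 0, 0, 0, 0, 0, -1, 0, 0, 0, 0, 0, 0, -1]
}}

```text
time: 36.58
ee_pos: [0.6968, 0.0376, 0.2451]
orientation: [-1.571, -0.007, -3.017]
wrist_force: [0.3, -0.1, -0.3]
grip_width: 0.087
```

```bash
python3 - <<'E'
from h import *
print(delta(lever(1.88)+[0,0,-.0175],both(JY+np.pi/2)),lever(1.88))
s=bot.get_state();C=cam('wrist',s);im=bot.grab_frame('wrist');cv2.imwrite('pics/w16.png',im[:,:,::-1])
for e in (-.018,.018): print(proj(C,lever(1.88)+np.r_[JN*e,0]))
E
```

```text
(array([ -8.2,  99.1, -10.2]), array([ 0. , -0.8,  0.4])) [0.70299387 0.04869007 0.16349028]
[262.78865368 183.81680299]
[222.71902825 184.36783125]
```

View pics/w16.png

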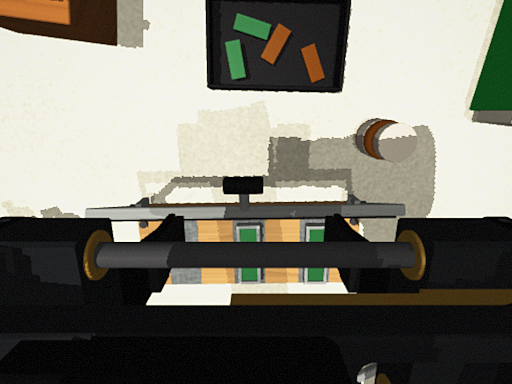

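The handle is at (223–263,185), matching the prediction for 1.88 rad.

Call:
{"fn": "apply_moves", "kwargs": {
  "motion": [-4, 5, -5, 0, -0.8, 0.4, -1, -4, 15, -5, 0, 0, 0, -1, 0, 20, 0, 0, 0, 0, -1, 0, 10, 0, 0, 0, 0, -1, 0, 0, 0, 0, 0, 0, -1, 0, 0, 0, 0, 0, 0, -1]
}}

```text
time: 37.38
ee_pos: [0.7027, 0.0497, 0.1923]
orientation: [-1.571, 0.001, -3.002]
wrist_force: [-0.3, -0.2, 0.2]
grip_width: 0.0872
```

```bash
python3 - <<'E'
from h import *
print(delta(lever(1.88)+[0,0,-.0175],both(JY+np.pi/2)))
E
```

```text
(array([-0.1, 46.3,  1. ]), array([-0. ,  0.1, -0.1]))
```

Call:
{"fn": "apply_moves", "kwargs": {
  "motion": [0, 14, 0, 0, 0, 0, -1, 0, 16, 1, 0, 0, 0, -1, 0, 14, 0, 0, 0, 0, -1, 0, 0, 0, 0, 0, 0, -1, 0, 0, 0, 0, 0, 0, -1, 0, 0, 0, 0, 0, 0, 0.2, 0, 0, 0, 0, 0, 0, 1, 0, 0, 0, 0, 0, 0, 1, 0, 0, 0, 0, 0, 0, 1, 0, 0, 0, 0, 0, 0, 1],
  "squeeze": 20
}}

```text
time: 38.62
ee_pos: [0.7037, 0.0487, 0.1469]
orientation: [-1.57, 0.004, -3.002]
wrist_force: [-0.0, 0.2, -0.3]
grip_width: 0.0451
```

```bash
python3 - <<'E'
from h import *
levplan(np.arange(1.8,.75,-.1))
E
```

```text
theta 1.8841865212877722 rad 0.1386935841577618 lat 0.0001212879828491821 0.045079413775113736 [-0.01539788  0.1821565  -0.32569014]
[[11.0, -3.9, 0.1], [12.8, -4.9, -0.0], [13.2, -3.6, -0.0], [13.5, -2.3, -0.0], [13.7, -0.9, -0.0], [13.7, 0.5, -0.0], [13.6, 1.8, -0.0], [13.3, 3.2, -0.0], [13.0, 4.5, -0.0], [12.5, 5.8, -0.0], [11.8, 7.0, -0.0]] [-0.   0.  -0.2]
```

Call:
{"fn": "apply_moves", "kwargs": {
  "motion": [0, 0, 0, 0, 0, 0, 1, 0, 0, 0, 0, 0, 0, 1, 0, 0, 0, 0, 0, 0, 1]
}}

```text
time: 39.0
ee_pos: [0.7038, 0.0486, 0.147]
orientation: [-1.57, 0.004, -3.002]
wrist_force: [-0.0, 0.8, 0.4]
grip_width: 0.036
```

Call:
{"fn": "apply_moves", "kwargs": {
  "motion": [11, -4, 0, 0, 0, 0, 1, 13, -5, 0, 0, 0, 0, 1, 13, -3.5, 0, 0, 0, 0, 1, 13.5, -2, 0, 0, 0, 0, 1, 13.5, -1, 0, 0, 0, 0, 1, 13.5, 0.5, 0, 0, 0, 0, 1, 13.5, 2, 0, 0, 0, 0, 1, 13, 3, 0, 0, 0, 0, 1, 0, 0, 0, 0, 0, 0, 1]
}}

```text
time: 40.12
ee_pos: [0.5973, 0.0336, 0.158]
orientation: [-1.57, 0.012, -3.003]
wrist_force: [-0.5, 0.7, -5.4]
grip_width: 0.0357
```

```bash
python3 - <<'E'
from h import *
levplan(np.arange(1,-.05,-.1))
E
```

```text
theta 1.0859390677910437 rad 0.139261319568296 lat -2.0909947908635996e-05 0.035668223750400074 [-0.54598821  0.7072083  -5.41791254]
[[10.6, 5.7, -0.0], [12.5, 5.7, -0.0], [11.9, 6.9, -0.0], [11.1, 8.0, -0.0], [10.3, 9.1, -0.0], [9.3, 10.1, -0.0], [8.3, 11.0, -0.0], [7.1, 11.7, -0.0], [5.9, 12.4, -0.0], [4.6, 12.9, -0.0], [3.3, 13.3, -0.0]] [-0.1 -0.  -0.7]
```

Call:
{"fn": "apply_moves", "kwargs": {
  "motion": [10.5, 5.5, 0, 0, 0, -0.7, 1, 12.5, 6, 0, 0, 0, 0, 1, 12, 7, 0, 0, 0, 0, 1, 11, 8, 0, 0, 0, 0, 1, 10.5, 9, 0, 0, 0, 0, 1, 9, 10, 0, 0, 0, 0, 1, 8, 11, 0, 0, 0, 0, 1, 0, 0, 0, 0, 0, 0, 1]
}}

```text
time: 41.12
ee_pos: [0.5245, 0.0234, 0.103]
orientation: [-1.568, 0.006, -3.003]
wrist_force: [3.2, -0.1, -4.1]
grip_width: 0.0359
```

```bash
python3 - <<'E'
from h import *
levplan([.25,.2,.15,.1,.05,0.0,-.03])
E
```

```text
theta 0.41305567458789727 rad 0.1389206000526196 lat -3.520573125580561e-05 0.0359179060114148 [ 3.19481723 -0.14605717 -4.1005844 ]
[[9.8, 20.3, -0.1], [2.8, 6.3, -0.0], [2.4, 6.4, -0.0], [2.1, 6.5, -0.0], [1.8, 6.6, -0.0], [1.5, 6.7, -0.0], [0.7, 4.1, -0.0]] [-0.1 -0.  -0.3]
```

Call:
{"fn": "apply_moves", "kwargs": {
  "motion": [5, 10, 0, 0, 0, 0, 1, 5, 10, 0, 0, 0, 0, 1, 5, 12, 0, 0, 0, 0, 1, 4.5, 13, 0, 0, 0, 0, 1, 2, 8, 0, 0, 0, 0, 1, 0, 0, 0, 0, 0, 0, 1]
}}

```text
time: 41.88
ee_pos: [0.5036, 0.0205, 0.0484]
orientation: [-1.568, 0.007, -3.003]
wrist_force: [-2.0, -0.2, 7.9]
grip_width: 0.0354
```

```bash
python3 - <<'E'
from h import *
levplan([0.0,-.02])
E
```

```text
theta -0.012913516490384053 rad 0.13808789012895123 lat -6.979419502977845e-05 0.035360864539402015 [-2.01769319 -0.15150077  7.88515592]
[[-1.1, -1.6, -0.1], [0.5, 2.7, -0.0]] [-0.2 -0.  -0.4]
```

At the stop: theta ≈ 0 with an 8 N reaction. Release and rise.

Call:
{"fn": "apply_moves", "kwargs": {
  "motion": [0, 0, 0, 0, 0, 0, 1, 0, 0, 0, 0, 0, 0, -1, 0, 0, 0, 0, 0, 0, -1, 0, 0, 0, 0, 0, 0, -1, 0, 0, 0, 0, 0, 0, -1, 0, -15, 0, 0, 0, 0, -1, 0, -25, 0, 0, 0, 0, -1, 0, -30, 0, 0, 0, 0, -1, 0, -40, 0, 0, 0, 0, -1, 0, -50, 0, 0, 0, 0, -1, 0, -30, 0, 0, 0, 0, -1, 0, 0, 0, 0, 0, 0, -1]
}}

```text
time: 43.38
ee_pos: [0.501, 0.0218, 0.2492]
orientation: [-1.568, 0.008, -3.0]
wrist_force: [0.0, -0.5, 0.1]
grip_width: 0.087
```

```bash
python3 - <<'E'
from h import *
s=bot.get_state();C=cam('wrist',s);print(s['ee_pos'],s['grip_width'],s['q'])
im=bot.grab_frame('wrist');cv2.imwrite('pics/w17.png',im[:,:,::-1])
b=bot.grab_frame('side');crop(b,130,140,330,340,4,'pics/d17.png')
w=plane(C,(0,0),0)
print('shut handle pred',[proj(C,lever(t)) for t in (0,.05,.1)])
E
```

```text
[0.50103946 0.02179508 0.24916616] 0.08702837853785345 [ 0.4312244   0.07691105 -0.59120811  1.71977811  0.04662402  1.35042521
 -1.59810574]
shut handle pred [array([254.8814235 , 168.17815582]), array([254.90941706, 168.08485241]), array([254.93907523, 167.70093759])]
```

View pics/w17.png

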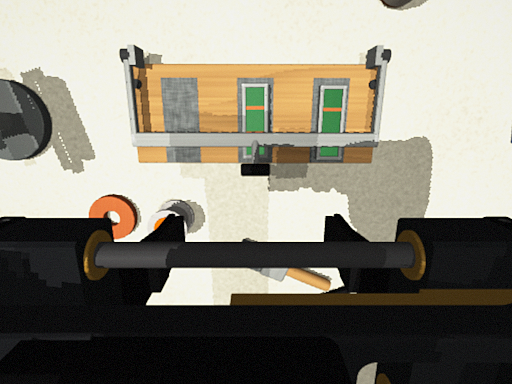

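View pics/d17.png

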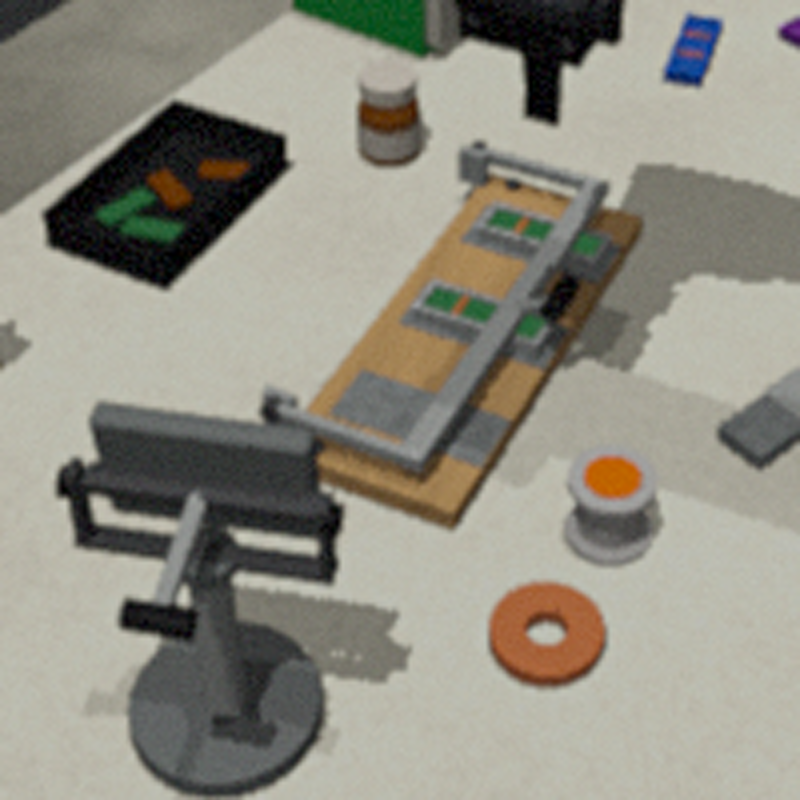

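The lever is shut over both strips: crossbar at its starting level, strips centred on pads 1 and 0. Now the lamp. Turn the gripper about 106° while rising.

Call:
{"fn": "apply_moves", "kwargs": {
  "motion": [0, -6, 0, 0, -10.6, 0, -1, 0, -6, 0, 0, -10.6, 0, -1, 0, -6, 0, 0, -10.6, 0, -1, 0, -6, 0, 0, -10.6, 0, -1, 0, -6, 0, 0, -10.6, 0, -1, 0, -6, 0, 0, -10.6, 0, -1, 0, -5, 0, 0, -10.6, 0, -1, 0, 0, 0, 0, -10.6, 0, -1, 0, 0, 0, 0, -10.6, 0, -1, 0, 0, 0, 0, -10, 0, -1, 0, 0, 0, 0, 0, 0, -1]
}}

```text
time: 44.85
ee_pos: [0.4926, 0.0214, 0.275]
orientation: [-1.589, 0.01, -1.129]
wrist_force: [-0.3, -0.1, -0.1]
grip_width: 0.0872
```

```bash
python3 - <<'E'
from h import *
s=bot.get_state();print(s['q'])
Rt=down(.418);p,r=pose()
print(delta([.495,.409,.30],Rt), Rt.inv().apply(np.array([.495,.409,.30])-p)*1000)
E
```

```text
[ 0.50224945  0.07442406 -0.66164596  1.67143867  0.04177765  1.43133561
  0.27685236]
(array([-349.7,  -24.6,  167.4]), array([ 1. ,  1.4, -0.5])) [-353.27690067  -25.02434969  159.55580911]
```

Call:
{"fn": "apply_moves", "kwargs": {
  "motion": [-16, -5, 8, 1, 1.4, -0.5, -1, -35, -5, 16, 0, 0, 0, -1, -35, -5, 16, 0, 0, 0, -1, -35, -5, 16, 0, 0, 0, -1, -35, -3, 16, 0, 0, 0, -1, -35, 0, 16, 0, 0, 0, -1, -35, 0, 16, 0, 0, 0, -1, -35, 0, 16, 0, 0, 0, -1, -35, 0, 16, 0, 0, 0, -1, -30, 0, 14, 0, 0, 0, -1, 0, 0, 0, 0, 0, 0, -1, 0, 0, 0, 0, 0, 0, -1]
}}

```text
time: 46.35
ee_pos: [0.5043, 0.3878, 0.2883]
orientation: [-1.586, 0.001, -1.216]
wrist_force: [0.9, -0.0, -0.0]
grip_width: 0.087
```

```bash
python3 - <<'E'
from h import *
s=bot.get_state();C=cam('wrist',s);print(s['q'].round(2));np.save('C18.npy',C[3])
print(delta([.495,.409,.30],down(.418)))
cv2.imwrite('pics/w18.png',bot.grab_frame('wrist')[:,:,::-1])
E
```

```text
[-0.15  0.46 -0.84  1.27  0.33  1.56 -0.58]
(array([-23.1, -11.7,  -1.5]), array([ 0.9, -3.6, -0.1]))
```

View pics/w18.png

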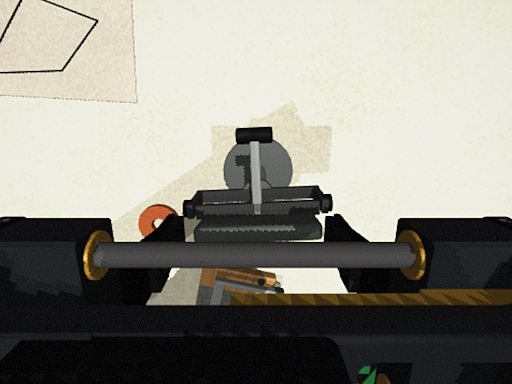

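Lamp handle at (254,135) in the wrist view. I'll triangulate it with the side view.

```bash
python3 - <<'E'
from h import *
C=list(cam('wrist'));C[3]=np.load('C18.npy');D=cam('side')
h=tri([ray(C,(254,135)),ray(D,(168.9,294.1))]);print(h, proj(C,h),proj(D,h))
for z in (.15,.16,.17,.18):print(plane(C,(254,135),z))
a=plane(C,(237,136),h[2]);b=plane(C,(271,133),h[2]);v=b-a;print('bar angle',np.arctan2(v[1],v[0]),np.linalg.norm(v))
print('yoke',[plane(C,p,.18) for p in [(189,209),(327,203)]])
print('base',plane(C,(258,170),.018))
for n,z in(('h',h[2]),): print(np.linalg.norm(h[:2]-[.5147,.3633]), np.arctan2(*( -(h[:2]-[.5147,.3633]))[::-1]))
E
```

```text
[0.48537834 0.43264001 0.17152752] [253.62270485 135.24105657] [168.67687236 294.16687345]
[0.48594432 0.43123171 0.15      ]
[0.48580497 0.43204748 0.16      ]
[0.48566562 0.43286325 0.17      ]
[0.48552627 0.43367903 0.18      ]
bar angle 0.44274748114328993 0.033472373231877565
yoke [array([0.44908669, 0.34034745, 0.18      ]), array([0.57820661, 0.39583363, 0.18      ])]
base [0.51249876 0.37182429 0.018     ]
0.07528476548649486 -1.1707330606396997
```

```bash
python3 - <<'E'
from h import *
print(delta([.4854,.4326,.24],down(.41)))
S=cam('scene');D=cam('side')
im=cv2.imread('pics/side0.png')
cv2.imwrite('pics/b1.png',cv2.resize(im[270:345,150:220],None,fx=8,fy=8,interpolation=cv2.INTER_CUBIC))
im=cv2.imread('pics/s15.png')
cv2.imwrite('pics/b2.png',cv2.resize(im[120:190,265:330],None,fx=8,fy=8,interpolation=cv2.INTER_CUBIC))
# predicted ellipse bbox for base centre candidates
for c in [(.5147,.3633),(.5138,.3665),(.513,.369)]:
    t=np.linspace(0,2*np.pi,100)
    for n,K in(('D',D),('S',S)):
        P=np.array([proj(K,[c[0]+.055*np.cos(a),c[1]+.055*np.sin(a),z]) for a in t for z in(0,.018)])
        print(c,n,P.min(0).round(1),P.max(0).round(1))
E
```

```text
(array([-48.6,  48.4,  -1.2]), array([ 0.9, -3.2, -0.1]))
(0.5147, 0.3633) D [161.8 292.2] [211.  337.6]
(0.5147, 0.3633) S [281.3 169.1] [307.2 185.8]
(0.5138, 0.3665) D [161.2 293.2] [210.4 338.8]
(0.5138, 0.3665) S [281.5 168.8] [307.4 185.4]
(0.513, 0.369) D [160.7 294.1] [210.  339.9]
(0.513, 0.369) S [281.7 168.5] [307.5 185.1]
```

View pics/b1.png

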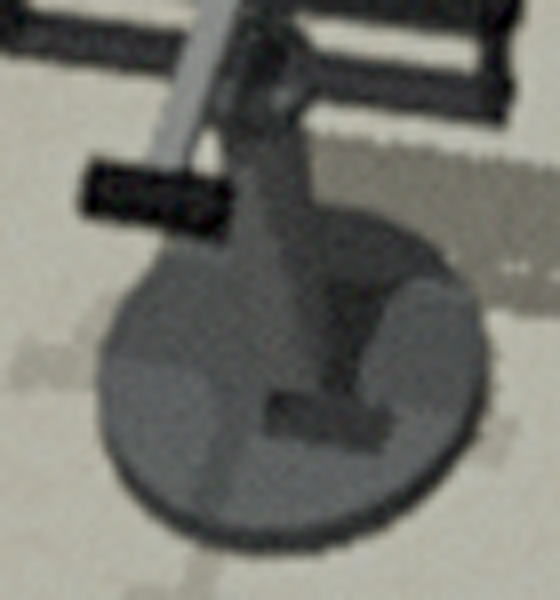

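View pics/b2.png

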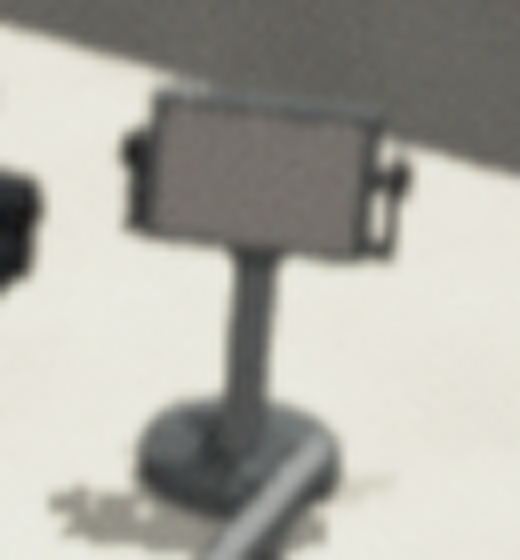

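Call:
{"fn": "apply_moves", "kwargs": {
  "motion": [-16, 0, 0, 0.9, -1.6, 0, -1, -16, 0, 0, 0, -1.6, 0, -1, -14, 0, 0, 0, 0, 0, -1, 0, 10, 0, 0, 0, 0, -1, 0, 20, 0, 0, 0, 0, -1, 0, 10, 0, 0, 0, 0, -1, 0, 0, 0, 0, 0, 0, -1, 0, 0, 0, 0, 0, 0, -1]
}}

```text
time: 47.4
ee_pos: [0.4866, 0.4317, 0.2468]
orientation: [-1.569, 0.0, -1.16]
wrist_force: [0.0, 0.0, -0.1]
grip_width: 0.0873
```

```bash
python3 - <<'E'
from h import *
print(delta([.4854,.4326,.154],down(.41)))
s=bot.get_state();C=cam('wrist',s);print(proj(C,[.4854,.4326,.1715]))
cv2.imwrite('pics/w19.png',bot.grab_frame('wrist')[:,:,::-1])
E
```

```text
(array([-1.3, 92.8, -0.9]), array([-0.1,  0. , -0. ]))
[252.95355079 193.35949179]
```

View pics/w19.png

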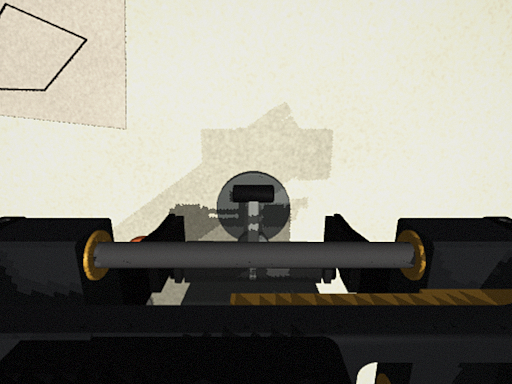

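The handle at (253,192) agrees with the triangulated point (253,193). Descend and grip.

Call:
{"fn": "apply_moves", "kwargs": {
  "motion": [-1, 15, -1, 0, 0, 0, -1, 0, 25, 0, 0, 0, 0, -1, 0, 25, 0, 0, 0, 0, -1, 0, 17, 0, 0, 0, 0, -1, 0, 8, 0, 0, 0, 0, -1, 0, 0, 0, 0, 0, 0, -1, 0, 0, 0, 0, 0, 0, -1],
  "squeeze": 15
}}

```text
time: 48.32
ee_pos: [0.4857, 0.4329, 0.1536]
orientation: [-1.566, 0.001, -1.161]
wrist_force: [-0.4, -0.1, 0.0]
grip_width: 0.0868
```

```bash
python3 - <<'E'
from h import *
print(delta([.4854,.4326,.154],down(.41)),bot.get_state()['wrist_force'])
E
```

```text
(array([ 0.2, -0.4, -0.4]), array([-0.3,  0. , -0.1])) [-0.40297506 -0.11812651  0.00465031]
```

Call:
{"fn": "apply_moves", "kwargs": {
  "motion": [0, 0, 0, 0, 0, 0, 0.1, 0, 0, 0, 0, 0, 0, 0.1, 0, 0, 0, 0, 0, 0, 0.1, 0, 0, 0, 0, 0, 0, 1, 0, 0, 0, 0, 0, 0, 1, 0, 0, 0, 0, 0, 0, 1, 0, 0, 0, 0, 0, 0, 1],
  "squeeze": 15
}}

```text
time: 49.2
ee_pos: [0.486, 0.4336, 0.1553]
orientation: [-1.564, 0.002, -1.161]
wrist_force: [-0.3, -0.2, 0.0]
grip_width: 0.0363
```

```bash
cat >> h.py <<'E'
PV=np.array([.5135,.367,.18])
def lh(h,t): return PV-.07*np.array([np.cos(t)*np.cos(h),np.cos(t)*np.sin(h),-np.sin(t)])
E
python3 - <<'E'
from h import *
s=bot.get_state();print(s['grip_width'],s['wrist_force'])
p,r=pose();off=np.array([0,0,-.0175])
print(p-off,'est',np.linalg.norm(p-off-PV), lh(-1.1666,-.12))
J=down(.41)
prev=p
for k in np.linspace(.125,1,8):
    h=-1.1666+(-1.4357+1.1666)*k;t=-.12+(.438+.12)*k
    q=lh(h,t)+off;rt=down(h+np.pi/2)
    print((rt.inv().apply(q-prev)*1000).round(1).tolist());prev=q
print('final',prev, np.degrees(.2691))
E
```

```text
0.03629124926335432 [-0.26784693 -0.15426726  0.01052149]
[0.48598118 0.43362347 0.17282954] est 0.07243885533301986 [0.48616838 0.43089648 0.17162015]
[2.2, -3.7, 1.5]
[-0.1, -4.9, 2.4]
[0.2, -4.9, 2.4]
[0.6, -4.8, 2.3]
[0.9, -4.8, 2.3]
[1.2, -4.7, 2.3]
[1.6, -4.6, 2.3]
[1.9, -4.5, 2.2]
final [0.50496198 0.42981452 0.19218904] 15.418294266970454
```

Call:
{"fn": "apply_moves", "kwargs": {
  "motion": [0, -3.5, 1.5, 0, 1.9, 0, 1, 0, -5, 2.4, 0, 1.9, 0, 1, 0.2, -5, 2.4, 0, 1.9, 0, 1, 0.6, -5, 2.4, 0, 1.9, 0, 1, 1, -5, 2.4, 0, 1.9, 0, 1, 1.2, -4.5, 2.4, 0, 1.9, 0, 1, 1.6, -4.5, 2.3, 0, 1.9, 0, 1, 2, -4.5, 2.2, 0, 1.9, 0, 1, 0, 0, 0, 0, 0, 0, 1, 0, 0, 0, 0, 0, 0, 1]
}}

```text
time: 50.45
ee_pos: [0.5046, 0.4319, 0.1942]
orientation: [-1.567, 0.003, -1.445]
wrist_force: [-2.7, -0.3, -3.1]
grip_width: 0.0356
```

```bash
cat >> h.py <<'E'
def lstat():
    p,r=pose();w=p+[0,0,.0175]-PV;s=bot.get_state()
    print('heading',np.arctan2(-w[1],-w[0]),'tilt',np.arctan2(w[2],np.hypot(*w[:2])),'rad',np.linalg.norm(w),'jaw',s['orientation'][2]+np.pi/2,'want',-1.4357,.438,s['wrist_force'],s['grip_width'])
    print(delta(lh(-1.4357,.438)+[0,0,-.0175],down(-1.4357+np.pi/2)))
E
python3 - <<'E'
from h import *
lstat()
E
```

```text
heading -1.435182719659963 tilt 0.45108941923900286 rad 0.07281982120703422 jaw 0.12592781525601993 want -1.4357 0.438 [-2.65658818 -0.25743643 -3.12022284] 0.035551182274439645
(array([2.2, 2. , 0. ]), array([-0.2, -0.5, -0.2]))
```

Call:
{"fn": "apply_moves", "kwargs": {
  "motion": [0, 0.5, 0, 0, 0, 0, 1, 0, 0, 0, 0, 0, 0, 0.1, 0, 0, 0, 0, 0, 0, -0.5, 0, 0, 0, 0, 0, 0, -1, 0, 0, 0, 0, 0, 0, -1, 0, -10, 0, 0, 0, 0, -1, 0, -20, 0, 0, 0, 0, -1, 0, -25, 0, 0, 0, 0, -1, 0, -30, 0, 0, 0, 0, -1, 10, -20, 0, 0, 0, 0, -1, 0, 0, 0, 0, 0, 0, -1, 0, 0, 0, 0, 0, 0, -1]
}}

```text
time: 51.95
ee_pos: [0.5066, 0.4209, 0.3083]
orientation: [-1.562, 0.006, -1.445]
wrist_force: [-1.4, 0.5, -0.1]
grip_width: 0.0873
```

```bash
python3 - <<'E'
from h import *
s=bot.get_state();C=cam('wrist',s);np.save('C20.npy',C[3]);print(s['ee_pos'])
im=bot.grab_frame('wrist');cv2.imwrite('pics/w20.png',im[:,:,::-1])
print('pred handle',proj(C,lh(-1.4357,.438)),proj(cam('side'),lh(-1.4357,.438)))
b=bot.grab_frame('side');crop(b,130,210,240,350,5,'pics/d20.png')
a=bot.grab_frame('scene');crop(a,260,110,335,190,8,'pics/s20.png')
E
```

```text
[0.50664717 0.4208575  0.30827362]
pred handle [252.46319369 179.22543306] [159.79625418 275.63459046]
```

View pics/w20.png

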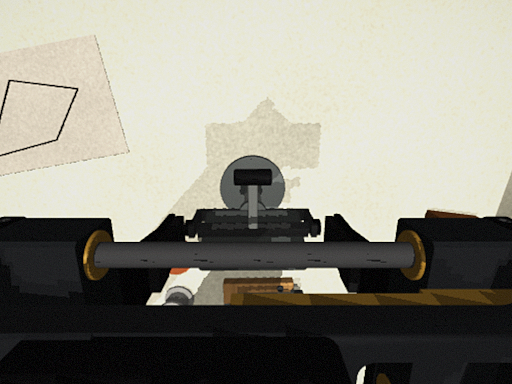

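View pics/d20.png

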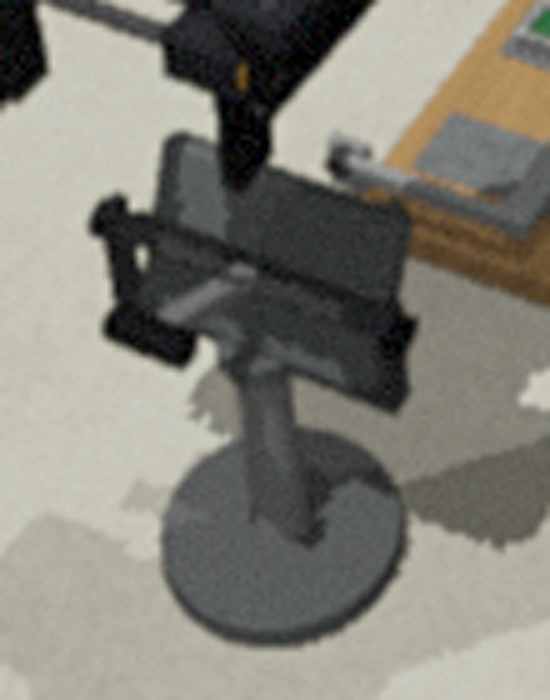

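View pics/s20.png

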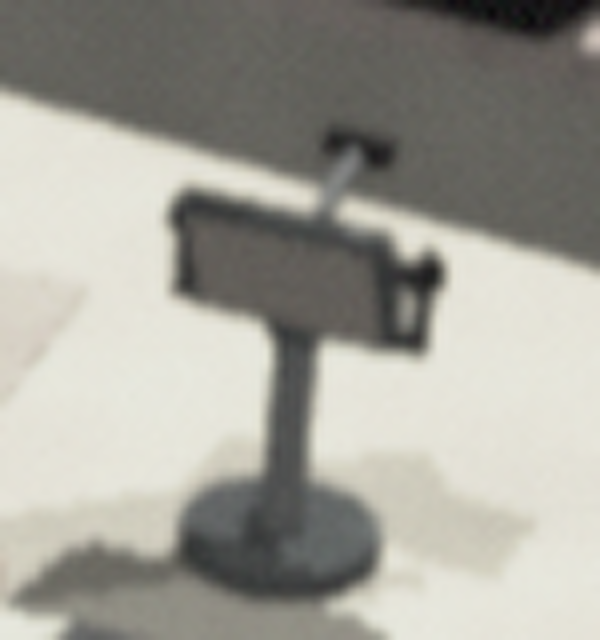

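Handle now: wrist (252,177), side (160,277), scene (305,128). Predicted for the aimed pose: (252,179) wrist and (160,276) side.

```bash
python3 - <<'E'
from h import *
C=list(cam('wrist'));C[3]=np.load('C20.npy');D=cam('side');S=cam('scene')
print('pred scene',proj(S,lh(-1.4357,.438)))
T=jig(-.01,0,.02)
def rep(h,pv):
    w=pv-h;hd=np.arctan2(w[1],w[0]);t=np.arctan2(-w[2],np.hypot(*w[:2]))
    X=np.array([np.cos(t)*np.cos(hd),np.cos(t)*np.sin(hd),-np.sin(t)]);Y=np.array([-np.sin(hd),np.cos(hd),0]);Z=np.cross(X,Y)
    d=T-(pv+.027*X);print(h.round(4),'hd',hd.round(3),'tilt',t.round(3),'r',np.linalg.norm(w).round(4),'y,z mm',(d@Y*1000).round(1),(d@Z*1000).round(1))
rs=[ray(C,(252.3,177)),ray(D,(159.6,276.8)),ray(S,(304.6,128.0))]
for sub in ([0,1,2],[0,1],[0,2],[1,2]):
    h=tri([rs[i] for i in sub])
    for pv in (PV,np.array([.5147,.3633,.18])): rep(h,pv)
# yoke ends -> swivel heading ; side & scene
y1=tri([ray(S,(260+430/8-.4,110+272/8-.4)),ray(D,(130+108/5-.4,210+215/5-.4))])
print('yoke end',y1,'pred',PV+.07*np.r_[-np.sin(-1.4357),np.cos(-1.4357),0])
a=plane(C,(190,226),.18);b=plane(C,(317,228),.18);v=b-a;print('yoke heading wrist',np.arctan2(v[1],v[0])-np.pi/2,(a+b)/2)
E
```

```text
pred scene [304.37397935 128.17857397]
[0.5043 0.432  0.2093] hd -1.43 tilt 0.42 r 0.0719 y,z mm -1.9 -6.7
[0.5043 0.432  0.2093] hd -1.421 tilt 0.4 r 0.0754 y,z mm -5.8 -16.1
[0.5045 0.4314 0.2081] hd -1.432 tilt 0.407 r 0.0708 y,z mm -1.3 -11.6
[0.5045 0.4314 0.2081] hd -1.422 tilt 0.387 r 0.0744 y,z mm -5.3 -20.7
[0.5046 0.432  0.2097] hd -1.435 tilt 0.425 r 0.072 y,z mm -0.2 -5.0
[0.5046 0.432  0.2097] hd -1.425 tilt 0.404 r 0.0755 y,z mm -4.2 -14.4
[0.5041 0.4322 0.2093] hd -1.427 tilt 0.419 r 0.0721 y,z mm -2.9 -7.1
[0.5041 0.4322 0.2093] hd -1.418 tilt 0.399 r 0.0756 y,z mm -6.8 -16.4
yoke end [0.5807362  0.37680635 0.18234598] pred [0.58286219 0.376428   0.18      ]
yoke heading wrist -1.4657937774041936 [0.51409041 0.36877591 0.18      ]
```

All estimates put the pad within about 20 mm of the lamp's axis, and most within 10 mm. Move clear and make a last check.

Call:
{"fn": "apply_moves", "kwargs": {
  "motion": [0, -30, 0, 0, 0, 0, -1, -15, -30, 0, 0, 0, 0, -1, -20, -20, 0, 0, 0, 0, -1, 0, 0, 0, 0, 0, 0, -1, 0, 0, 0, 0, 0, 0, -1, 0, 0, 0, 0, 0, 0, -1]
}}

```text
time: 52.85
ee_pos: [0.5018, 0.4537, 0.3835]
orientation: [-1.57, -0.0, -1.446]
wrist_force: [0.1, 0.5, -0.9]
grip_width: 0.087
```

```bash
python3 - <<'E'
from h import *
s=bot.get_state();print(s['time'],s['ee_pos'],s['wrist_force'])
b=bot.grab_frame('side');crop(b,130,140,330,340,4,'pics/d21.png')
a=bot.grab_frame('scene');crop(a,190,110,350,270,5,'pics/s21.png')
E
```

```text
52.85 [0.50179425 0.453678   0.38345738] [ 0.13065934  0.46370994 -0.91049849]
```

View pics/d21.png

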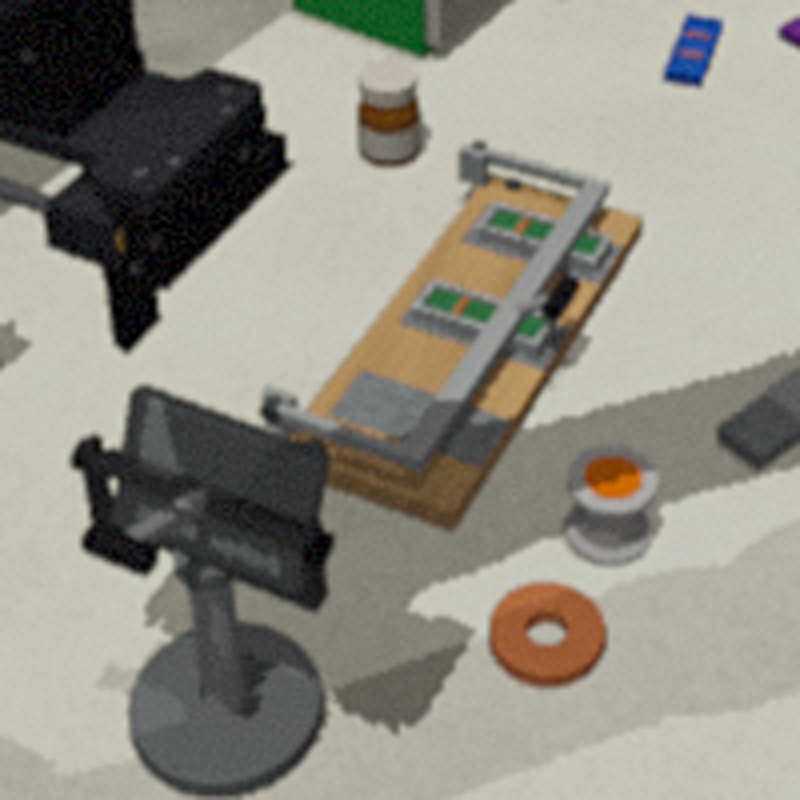

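View pics/s21.png

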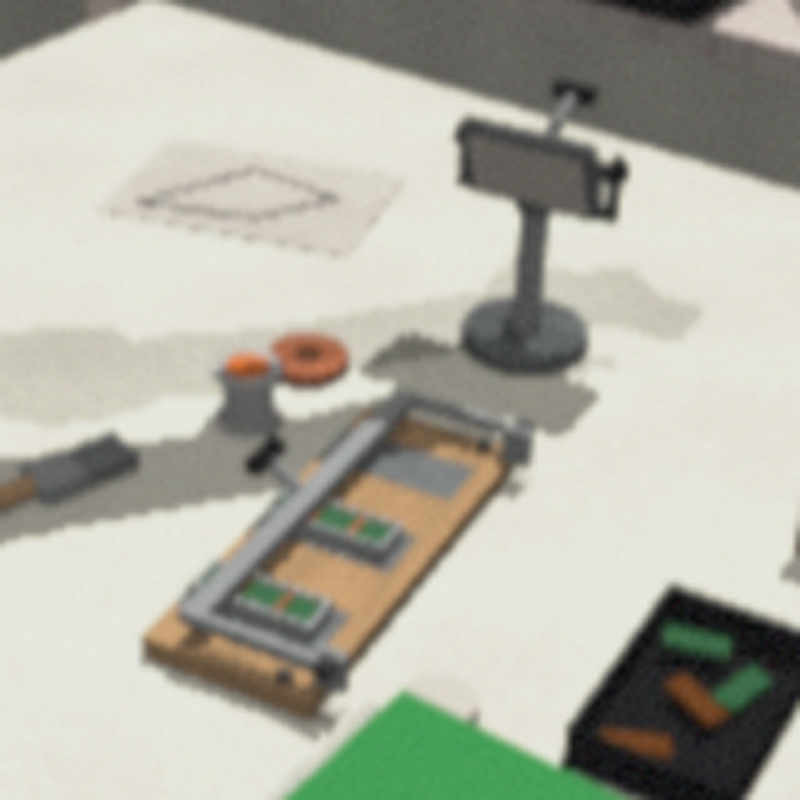

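The lever is shut, both strips are on their pads, the lamp points at the jig, the bystanders are where they started, and the arm is clear.

```bash
python3 - <<'E'
from rig import bot
print(bot.job_done())
E
```

```text
the job is handed in; nothing more can be done
None
```

I swung the lever fully open, laid both green strips on pads 1 and 0, swung the lever shut, aimed the lamp and handed in the job at about 53 s. Only two green strips were in the scene. The hand-in gave no verdict.

- **Strips:** The strip on pad 0 was knocked about 24 mm towards the handle side partway through, so I gripped it again and re-centred it. Measured before shutting, the two strips were within about 1–2 mm of their pad centres and 0.01 rad of the jig's x. I gripped the glass at 10 N. After the lever came down I checked them only by eye, and they looked unmoved.
- **Lever:** It reached its stop at about 0 rad, with 8 N pushing back.
- **Lamp:** My estimates put the middle pad 0–7 mm off the lamp's axis across and 5–21 mm up-and-down, against the 30 mm limit. They differ because two measurements of the lamp's base disagreed by about 4 mm. The better-fitting one gives no more than about 3 mm across and 5–12 mm up-and-down.
- **Disagreement:** One rough reading of the lamp yoke's heading in the wrist view was 0.03 rad off the others, which would be about 10 mm at the pad.
- **Bystanders:** The spool, foil roll and jar show no movement in the last pictures, and the arm was clear of everything.

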